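Click a sample vial into the photometer and cover it

ROBOT

A 7-joint arm with a two-finger parallel gripper is mounted at the origin on a cart in front of the work surface, level with it; the furniture and walls round the work are solid. World frame = base frame: x ahead of the robot, y to its left, z up, the work surface at z = 0. Lengths are in m, angles in rad, forces in N, time in s.
With the tool pointing down it reaches from about 0.35 to 0.9 m from the base axis. Payload 19.9 kg.
Tool frame: the origin (TCP) lies at the very end of the fingers, on their centre line; the grasp point (between the pads) lies 19 mm behind it (r.tcp_to_grasp is the x of the grasp point in the tool frame, in m); x points along the fingers, y is the direction in which the jaws open and shut, and the axes are right-handed (so a half turn about x gives the same grasp; the last joint's range is limited). The gripper opens to 85 mm and grips with 20 to 120 N. Pads are 22 mm wide; open, the fingers measure 114 mm over their backs; the gripper's body (76 mm by 85 mm) begins 54 mm behind the grasp point. The pads swing forward as they close: fully open they stand 13 mm farther back than shut.
Start: joints at [1.113, 0.417, -0.01, 1.614, 0.005, 1.111, -0.053], TCP at [0.252, -0.572, 0.231] pointing down, gripper open.
Joint ranges: [-2.81, 2.81], [-0.39, 2.02], [-1.27, 1.25], [0.06, 2.57], [-1.19, 4.33], [0.19, 2], [-2.82, 2.82]. Speed limits (rad/s): [1.89, 1.89, 2.39, 2.39, 3.01, 3.01, 3.01].

INTERFACE

Orientations are given as a rotation vector (axis times angle).
In Python, from workcell import r gives the robot as it stands.
- The arm moves only by the shell command python3 -m handwheel 'ROWS' [OPENING] [FORCE]. ROWS is JSON, a list of rows, each a list of 2 entries, a list of its own where there are three numbers: the shift along the tool's x, y, z in mm, then the turn about the tool's x in rad. In form: [[[tx, ty, tz], yaw], ...]. A call has 1 to 20 rows; each row is the pose to reach, as a shift and turn from the pose measured when the call began, along the tool's axes at that moment; what a row does not reach only later rows make up. A row lasts 1/12 s, in which the tool goes at most 41.7 mm and 7.16 degrees, less where a joint would pass 70% of its speed; a pose out of reach is approached as far as the arm can. A call with a gripper value outside its range is refused whole. OPENING is the finger opening in mm, from 0 to 85.4, set as the call begins (- or left out, the last holds). The fingers move at their own pace and stop on an object; FORCE is the grip in N (left out, the last holds). Time passes only in rows, so rows that repeat a pose let the fingers close. It gives the time, the measured TCP pose, the force and the opening at its end, in the units of the state.
- r.get_obs(): the state, without advancing time (a new reading comes with each control period).
- r.read_camera(name): name is "scene" or "side" or "wrist"; returns (picture, depth): 480x640x3 uint8, red, green, blue; 480x640 float32, m along the optical axis (not along the pixel's ray), 0 where there is no reading.
- r.camera_info(name): a dict with "fx", "fy", "cx", "cy" (pixels), "view" (4x4, takes a point from world to camera coordinates); the wrist camera has in their place "tool_from_camera" (4x4, takes a point from camera to tool coordinates, whose origin is the TCP and whose axes are the tool frame's). Camera axes: x right, y down, z forward; pixel columns grow to the right and rows downward; lengths in m; the calibration is good to about 2 mm. The wrist camera is an equidistant fisheye: a pixel r from the principal point sees the ray r / f radians off the axis. A picture is of the moment at which its call begins: read the wrist's pose just before it. camera_info takes no time and is no camera call.
- r.finish_job(): hands the job in, once; it reports no verdict.
The state is a dict: "time_s": time; "joints": joint angles; "dq": joint speeds; "effort": joint torques, N m; "tool_pos": TCP position; "eef_rot": TCP orientation; "contact_force": force on the tool from outside, world axes, zero at the start; "torque": the same for the moment, N m; "opening": finger opening in m.
Only numpy, scipy, OpenCV 4.12 (cv2) and the standard library are available. Lean on these libraries where they do the work, as an engineer would, in place of code of your own. Each camera call takes 0.05 s, during which the arm holds its last target.

TASK

Get the photometer ready for a reading: stand the sample vial that wears the grey snap collar upright in the instrument's well and press it gently down past the sprung ball until it clicks and is fully home - the height of the seat is adjustable and unknown, so feel for it and do not force the glass. Then set the light shield squarely over the vial so that it rests all round on the instrument's deck, and let go. Leave the plain vial, the beaker and the bottle where they stand.

Things in the scene. Friction and masses are not known exactly. Their poses are not given: they have to be found in the camera images.
- meter: photometer, white bench instrument 174 x 96 mm, fixed. Origin: centre of its underside on the worktop, z up. -x is its front with display and keys (43 mm high); its rear (+x) is a flat deck 46 mm high with the round well, axis at x = 42 mm, y = 0. Round the well a collar of 49 mm outside diameter rises 5 mm above the deck. A thumbscrew sticks out 9 mm from the -y side
- well (a point): point on the well's axis, level with the collar's top rim, 51 mm above the worktop. Inside sits a black sleeve, 44 mm outside, 37 mm bore. Its height is set by the thumbscrew and not measured: its floor, on which the vial comes to rest, lies anywhere from 23 to 43 mm below this point, its mouth 35 mm above the floor. Pressing does not move it
- ball (a joint): sprung steel ball, 11 mm diameter, in the sleeve wall on the meter's +y side, centre 27 mm above the floor. 0 = out (tip 13 mm from the well axis), grows (m) as it is pushed outwards, at most 0.005. It reads 0.001 to 0.005 while the vial's collar passes and under 0.0008 once it has sprung back over the collar and holds the vial down
- vial: sample vial to load: clear glass, 27 mm diameter, 60 mm high with its cap (cap 22 mm diameter, top 8 mm), upright, about 47 g, with a grey snap collar round it. Origin: centre of its underside, z up its axis. Grasp it above the collar. Home, it stands 17 to 37 mm out of the well. It breaks if its contact forces with the instrument add up to over 30 N
- vial_collar (a point): centre of the vial's grey snap collar, 11.5 mm above its underside: 34 mm diameter, 2 to 21 mm up the vial, bevelled below, square shoulder on top. The vial slides in freely until its underside is some 27 mm above the floor; there the collar meets the ball and takes about 3 to 8 N downwards to pass (10 N to press home is ample). The ball snaps out over the shoulder in the last 3 mm before the vial comes hard onto the floor
- shield: light shield, loose grey cup standing mouth down: 57 mm outside, 52 mm inside diameter, 48 mm high (45 mm inside), about 60 g. Origin: centre of its open lower rim, z up to its closed top. It slips over the meter's collar with 1.5 mm play all round and its rim rests on the deck, 46 mm above the meter's origin
- spare_vial: plain 27 x 60 mm vial without collar, bystander. Origin: centre of its underside
- beaker: empty beaker, 62 mm diameter, 81 mm high, bystander. Origin: centre of its underside
- bottle_a: reagent bottle, 70 mm diameter, 126 mm high, bystander. Origin: centre of its underside
There are look-alikes about, which are no part of the job. Leave any blue or green look-alike of the shield alone.

How it is judged:
By the outcome, as a careful person would: the job done as asked, in the order asked, and still so for the second after the job is handed in, with the robot touching nothing.
It also fails if it takes over 56 s, if anything falls off the work surface, if the arm or the gripper's body presses on something with over 40 N, if the wrist force passes 120 N, or if a joint passes its speed limit or range.

## Working session

There is one attempt and no reset: what is moved stays moved. The work goes in short steps, Python scripts to look and compute and a shell command to move; the robot and the scene stay as the last step left them, time stands still between calls to the robot, and variables do not carry over. Pictures are saved under pics/ and viewed, and the job is handed in when it is done.

```bash
ls; mkdir -p pics; python3 - <<'E'
from workcell import r
import cv2,numpy as np
o=r.get_obs(); print({k:np.round(v,4) for k,v in o.items()}); print(r.tcp_to_grasp)
for n in ("scene","side","wrist"):
    p,d=r.read_camera(n); np.savez(f"pics/{n}0.npz",p=p,d=d); cv2.imwrite(f"pics/{n}0.png",p[:,:,::-1])
    i=r.camera_info(n); print(n,{k:np.round(v,4).tolist() for k,v in i.items()})
E
```

```text
pics
{'time_s': np.float64(0.0), 'joints': array([ 1.1135,  0.4179, -0.0103,  1.6142,  0.0047,  1.1107, -0.053 ]), 'dq': array([-0.0008,  0.001 , -0.0005,  0.0026, -0.0009,  0.0012,  0.0013]), 'effort': array([ 3.00000e-04, -8.64468e+01,  6.79000e-01, -4.34902e+01,
        1.91000e-02,  7.50000e-03,  0.00000e+00]), 'tool_pos': array([ 0.2523, -0.5714,  0.2307]), 'eef_rot': array([ 1.9924,  0.4215, -1.993 ]), 'contact_force': array([-0.2636, -0.0908, -1.0827]), 'torque': array([-0.0392, -0.0157, -0.0596]), 'opening': np.float64(0.0854)}
-0.0187
scene {'fx': 561.0661, 'fy': 561.0661, 'cx': 306.7085, 'cy': 228.4242, 'view': [[-0.6142, -0.7891, 0.0071, 0.3967], [-0.5019, 0.3837, -0.7751, 0.3511], [0.609, -0.4796, -0.6318, 1.0335], [0.0, 0.0, 0.0, 1.0]]}
side {'fx': 468.9666, 'fy': 468.9666, 'cx': 328.0089, 'cy': 247.8853, 'view': [[-0.9795, -0.2003, -0.0188, 0.5778], [-0.1212, 0.6619, -0.7398, 0.0877], [0.1606, -0.7224, -0.6726, 0.9817], [0.0, 0.0, 0.0, 1.0]]}
wrist {'fx': 371.6483, 'fy': 371.6483, 'cx': 320.438, 'cy': 242.2017, 'tool_from_camera': [[0.0011, -0.2858, 0.9583, -0.1431], [1.0, -0.0008, -0.0014, -0.0007], [0.0011, 0.9583, 0.2858, -0.0736], [0.0, 0.0, 0.0, 1.0]]}
```

View pics/scene0.png

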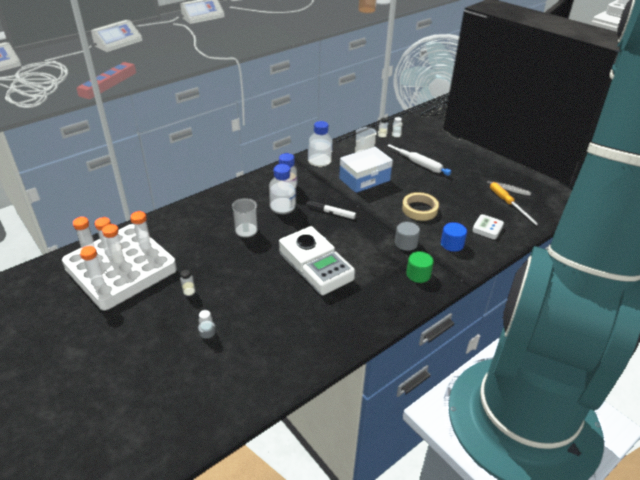

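View pics/side0.png

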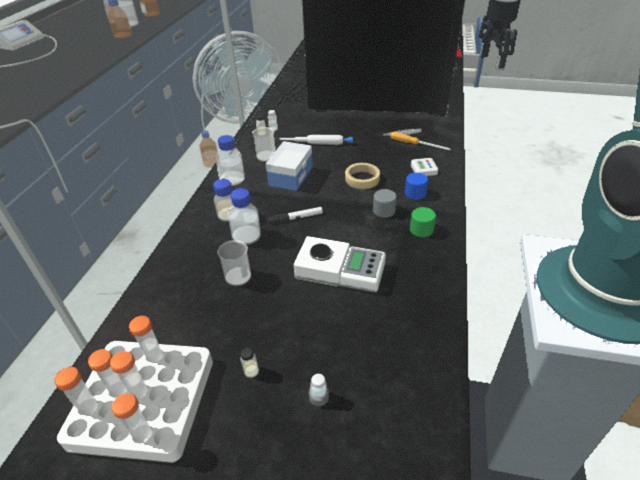

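View pics/wrist0.png

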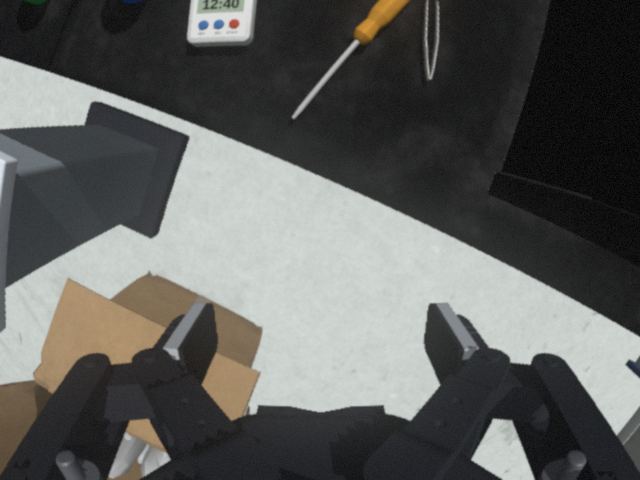

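```bash
cat > h.py <<'E'
import numpy as np,cv2
from workcell import r
from scipy.spatial.transform import Rotation as R
def ray(n,u,v):
    i=r.camera_info(n);V=np.array(i["view"]);d=np.array([(u-i["cx"])/i["fx"],(v-i["cy"])/i["fy"],1]);Rm=V[:3,:3]
    return -Rm.T@V[:3,3],Rm.T@d
def plane(n,u,v,z):
    c,d=ray(n,u,v);return c+d*(z-c[2])/d[2]
def cloud(n,d):
    i=r.camera_info(n);V=np.array(i["view"]);v,u=np.mgrid[:480,:640]
    P=np.stack([(u-i["cx"])/i["fx"]*d,(v-i["cy"])/i["fy"]*d,d],-1)
    return (P-V[:3,3])@V[:3,:3]
def wray(u,v,o):
    i=r.camera_info("wrist");T=np.array(i["tool_from_camera"]);a=np.array([(u-i["cx"])/i["fx"],(v-i["cy"])/i["fy"]]);t=np.hypot(*a)
    d=np.array([*(a/max(t,1e-9)*np.sin(t)),np.cos(t)]);W=R.from_rotvec(o["eef_rot"]).as_matrix()
    return W@T[:3,3]+np.array(o["tool_pos"]),W@(T[:3,:3]@d)
def wplane(u,v,z,o):
    c,d=wray(u,v,o);return c+d*(z-c[2])/d[2]
E
python3 - <<'E'
from h import *
ims=[]
for n,cs in (("scene",[(187,283),(206,325)]),("side",[(250,363),(318,390)])):
    z=np.load(f"pics/{n}0.npz");p=z["p"];P=cloud(n,z["d"])
    for u,v in cs:
        ims.append(cv2.resize(p[v-25:v+25,u-25:u+25,::-1],(300,300),interpolation=cv2.INTER_CUBIC))
    pts=dict(scene=dict(A=(187,283),B=(206,325),shield=(407,230),well=(306,241),mt=(300,250),blue=(453,230),beaker=(245,205)),side=dict(A=(250,363),B=(318,390),shield=(385,197),well=(321,251),mt=(305,262),beaker=(235,250)))[n]
    for k,(u,v) in pts.items(): print(n,k,np.round(P[v,u],3),z["d"][v,u])
cv2.imwrite("pics/crop0.png",np.vstack([np.hstack(ims[:2]),np.hstack(ims[2:])]))
E
```

```text
scene A [0.653 0.332 0.038] 1.2478018
scene B [0.522 0.36  0.037] 1.1553544
scene shield [ 0.48  -0.185  0.045] 1.385917
scene well [0.612 0.029 0.031] 1.3733462
scene mt [0.585 0.068 0.042] 1.3302289
scene blue [ 0.409 -0.273  0.048] 1.3833467
scene beaker [0.792 0.087 0.06 ] 1.4366232
side A [0.658 0.338 0.043] 0.8146958
side B [0.53  0.369 0.046] 0.7696084
side shield [ 0.482 -0.18   0.048] 1.1566174
side well [0.6   0.025 0.033] 1.037708
side mt [0.623 0.079 0.047] 0.99349153
side beaker [0.779 0.077 0.054] 1.0148231
```

View pics/crop0.png

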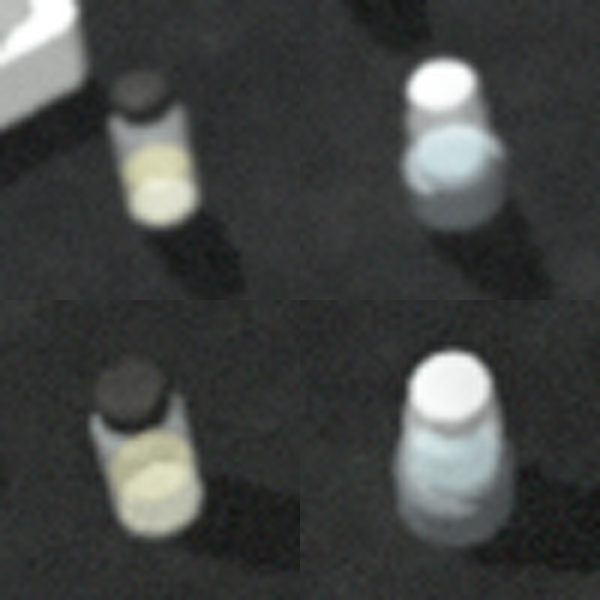

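```bash
python3 - <<'E'
from h import *
def cent(m,u,v):
    n,l,s,c=cv2.connectedComponentsWithStats(m.astype(np.uint8));k=l[v,u];return k,s[k],c[k],(l==k)
for n in("scene","side"):
    z=np.load(f"pics/{n}0.npz");p=z["p"];P=cloud(n,z["d"]);d=z["d"]
    # cap: bright
    u,v=dict(scene=(206,315),side=(318,381))[n]
    m=(p.min(2)>215)
    k,s,c,mm=cent(m,u,v);print(n,"cap",s,c,np.round(plane(n,*c,0.060),4), "cloud",np.round(np.median(P[mm],0),4))
    # top pixels by depth z
    for nm,(cu,cv_),lo,hi,w in (("captop",(u,v),.052,.07,25),("shield",dict(scene=(407,230),side=(385,197))[n],.044,.056,30)):
        sub=np.zeros((480,640),bool);sub[cv_-w:cv_+w,cu-w:cu+w]=1
        q=sub&(P[...,2]>lo)&(P[...,2]<hi)
        if nm=="shield": q&=((p.max(2).astype(int)-p.min(2))<30)
        Q=P[q];print(n,nm,q.sum(),np.round(np.median(Q,0),4),"mid",np.round((Q.max(0)+Q.min(0))/2,4),"ext",np.round(np.ptp(Q,axis=0),3))
ims=[]
for n,(u,v) in (("scene",(310,255)),("side",(335,260)),("scene",(407,233)),("side",(385,200))):
    p=np.load(f"pics/{n}0.npz")["p"];w=50 if len(ims)<2 else 25;c=p[v-w:v+w,u-w:u+w,::-1];ims.append(cv2.resize(c,(300,300),interpolation=cv2.INTER_CUBIC));print(u-w,v-w,300/2/w)
cv2.imwrite("pics/crop1.png",np.vstack([np.hstack(ims[:2]),np.hstack(ims[2:])]))
E
```

```text
scene cap [200 311  10   7  56] [204.08928571 313.98214286] [0.5305 0.3563 0.06  ] cloud [0.5313 0.3562 0.059 ]
scene captop 82 [0.529  0.3571 0.0583] mid [0.5306 0.3552 0.0577] ext [0.023 0.022 0.011]
scene shield 244 [ 0.4815 -0.1871  0.0473] mid [ 0.4812 -0.1879  0.0479] ext [0.056 0.057 0.007]
side cap [312 374  12  11 101] [317.33663366 379.18811881] [0.5335 0.3575 0.06  ] cloud [0.5337 0.3579 0.0599]
side captop 152 [0.5315 0.3586 0.0595] mid [0.5319 0.3569 0.0574] ext [0.022 0.021 0.011]
side shield 251 [ 0.4822 -0.1859  0.048 ] mid [ 0.4827 -0.1871  0.0482] ext [0.055 0.058 0.008]
260 205 3.0
285 210 3.0
382 208 6.0
360 175 6.0
```

View pics/crop1.png

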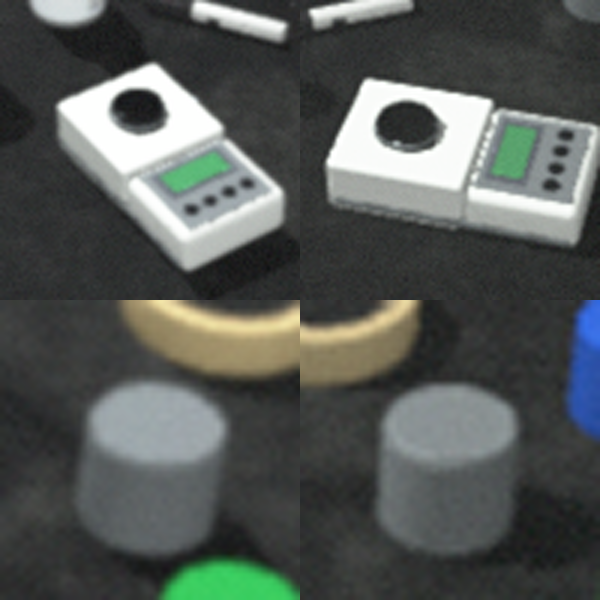

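```bash
cat >> h.py <<'E'
def rel(target,o=None,yaw=None):
    o=o or r.get_obs();W=R.from_rotvec(o["eef_rot"]).as_matrix()
    print("tool",np.round(o["tool_pos"],4),"axes x",np.round(W[:,0],3),"y",np.round(W[:,1],3),"z",np.round(W[:,2],3),"F",np.round(o["contact_force"],1),"op",round(float(o["opening"]),4),"t",o["time_s"])
    print("shift mm",np.round(W.T@(np.array(target)-o["tool_pos"])*1000,1))
E
python3 - <<'E'
from h import *
for n in("scene","side"):
    z=np.load(f"pics/{n}0.npz");p=z["p"];P=cloud(n,z["d"])
    u,v=dict(scene=(305,241),side=(321,252))[n]
    sub=np.zeros((480,640),bool);sub[v-16:v+16,u-18:u+18]=1
    m=sub&(p.max(2)<110)
    nn,l,s,c=cv2.connectedComponentsWithStats(m.astype(np.uint8));k=1+np.argmax(s[1:,4]);m=l==k
    print(n,s[k],c[k],"z range",np.round(np.percentile(P[m][:,2],[0,5,25,50,75,95,100]),4))
    for h in(.046,.051,.056,.06):print(h,np.round(plane(n,s[k][0]+s[k][2]/2-.5,s[k][1]+s[k][3]/2-.5,h),4))
    q=(P[...,2]>.049)&sub;print("above",q.sum(),np.round(np.median(P[q],0),4),np.round((P[q].max(0)+P[q].min(0))/2,4),np.ptp(P[q],axis=0))
    # meter yaw from top mask
    s2=(np.hypot(P[...,0]-.58,P[...,1]-.04)<.15)&(P[...,2]>.036)&(P[...,2]<.062)&(p.max(2)>100)
    Q=P[s2];rc=cv2.minAreaRect((Q[:,:2]*1000).astype(np.float32));print("rect",rc)
rel([.5317,.357,.23])
E
```

```text
scene [287 225  36  10 194] [302.6185567  227.98969072] z range [-0.0056 -0.0044 -0.0023 -0.001   0.0003  0.0018  0.0042]
0.046 [0.6351 0.0157 0.046 ]
0.051 [0.6303 0.0194 0.051 ]
0.056 [0.6255 0.0232 0.056 ]
0.06 [0.6216 0.0262 0.06  ]
above 128 [0.5911 0.0454 0.0521] [0.2114 0.3448 0.4856] [0.8418282  0.65842584 0.87321365]
rect ((551.1575927734375, 47.214603424072266), (98.61066436767578, 184.08665466308594), 86.72346496582031)
side [310 244  22  17 261] [320.75095785 251.44444444] z range [0.0209 0.0268 0.0385 0.0483 0.0524 0.0561 0.0583]
0.046 [0.5971 0.0417 0.046 ]
0.051 [0.5958 0.047  0.051 ]
0.056 [0.5945 0.0522 0.056 ]
0.06 [0.5935 0.0564 0.06  ]
above 180 [0.5949 0.0495 0.0524] [0.5225 0.3873 0.3926] [0.20721826 0.75920215 0.68699597]
rect ((551.6893920898438, 47.29231643676758), (97.26594543457031, 181.66830444335938), 86.4698715209961)
tool [ 0.2523 -0.5715  0.2308] axes x [-0.     0.001 -1.   ] y [ 0.404 -0.915 -0.001] z [-0.915 -0.404  0.   ] F [ 0.5  0.  -0.6] op 0.0853 t 0.15
shift mm [   1.4 -736.6 -630.6]
```

```bash
python3 -m handwheel '[[[-2,-12,-14],0],[[-4,-35,-40],0],[[-5,-60,-70],0],[[-7,-87,-101],0],[[-9,-114,-132],0],[[-10,-141,-163],0],[[-12,-168,-195],0],[[-13,-195,-226],0],[[-14,-222,-257],0],[[-15,-249,-289],0],[[-16,-276,-320],0],[[-17,-303,-352],0],[[-18,-328,-381],0],[[-19,-350,-406],0],[[-19,-365,-424],0],[[-19,-374,-434],0],[[-19,-377,-438],0],[[-19,-377,-438],0],[[-19,-377,-438],0]]'
python3 - <<'E'
from h import *
o=r.get_obs();p,d=r.read_camera("wrist");np.savez("pics/w1.npz",p=p,d=d,pos=o["tool_pos"],rot=o["eef_rot"]);cv2.imwrite("pics/w1.png",p[:,:,::-1])
rel([.5317,.357,.25],o);print(o["joints"])
E
```

```text
time_s: 1.73
tool_pos: [0.5004, -0.0506, 0.25]
eef_rot: [1.992, 0.421, -1.994]
contact_force: [-1.2, -0.7, -0.4]
opening: 0.0857
tool [ 0.5004 -0.0506  0.25  ] axes x [-0.001  0.001 -1.   ] y [ 0.403 -0.915 -0.001] z [-0.915 -0.403  0.001] F [-1.2 -0.7 -0.4] op 0.0857 t 1.7333
shift mm [ 2.000e-01 -3.604e+02 -1.930e+02]
[ 0.38374937  0.19987444 -0.38930232  1.8790089   0.08487719  1.07971006
 -1.19432752]
```

View pics/w1.png

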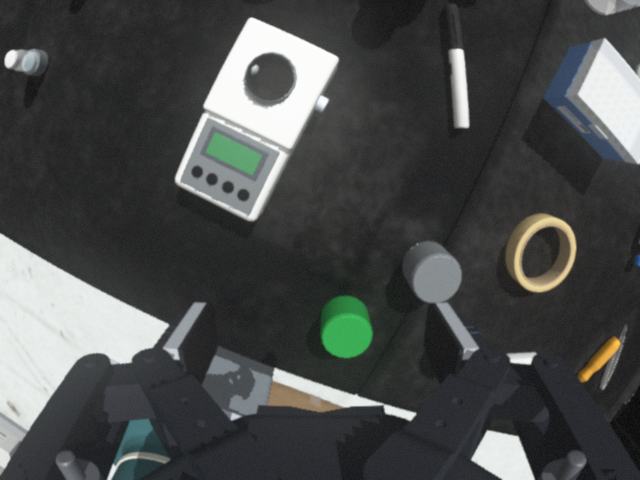

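```bash
python3 - <<'E'
from h import *
z=np.load("pics/w1.npz");p=z["p"];d=z["d"];o=dict(tool_pos=z["pos"],eef_rot=z["rot"])
c=p[10:150,190:350,::-1];cv2.imwrite("pics/c2.png",cv2.resize(c,None,fx=4.5,fy=4,interpolation=cv2.INTER_CUBIC)[:, :])
g=p.max(2)
for th in(60,90,120,150):
    m=(g<th).astype(np.uint8);m[:,:225]=0;m[:,312:]=0;m[:40]=0;m[118:]=0
    n,l,s,cc=cv2.connectedComponentsWithStats(m);k=l[85,275]
    cs,_=cv2.findContours((l==k).astype(np.uint8),cv2.RETR_EXTERNAL,cv2.CHAIN_APPROX_NONE)
    h=cv2.convexHull(cs[0]);e=cv2.fitEllipse(h);print(th,s[k],e,[np.round(wplane(*e[0],zz,o),4)[:2] for zz in(.046,.051,.056)])
    pts=np.array([wplane(*q[0],.051,o)[:2] for q in h],np.float32);print(cv2.minEnclosingCircle(pts))
def wpt(u,v):
    cc,dd=wray(u,v,o);W=R.from_rotvec(o["eef_rot"]).as_matrix();T=np.array(r.camera_info("wrist")["tool_from_camera"]);ax=W@T[:3,2]
    return cc+dd*d[int(round(v)),int(round(u))]/(dd@ax)
for uv in[(270,85),(280,90),(265,100),(270,78),(254,70),(290,95),(230,100),(436,280),(346,335),(236,190)]:print(uv,np.round(wpt(*uv),4))
# deck corners at .046
for uv in [(250,19),(339,58),(205,108),(293,150)]:print("corner",np.round(wplane(*uv,.046,o),4))
# shield top
hsv=cv2.cvtColor(p,cv2.COLOR_RGB2HSV);m=((hsv[...,1]<50)&(g>100)).astype(np.uint8)
m[:,:400]=0;m[:,470:]=0;m[:235]=0;m[310:]=0
n,l,s,cc=cv2.connectedComponentsWithStats(m);k=l[280,436];print(s[k],cc[k],np.round(wplane(*cc[k],.048,o),4), g[280,436],g[250,420])
for th in (110,118,126):
  mm=(m>0)&(g>th);Q=np.array([wpt(u,v) for v,u in np.argwhere(mm)]);Q=Q[Q[:,2]>.044];print(len(Q),np.round((Q.max(0)+Q.min(0))/2,4),np.round(np.ptp(Q,axis=0),4))
E
```

```text
Traceback (most recent call last):
cv2.error: OpenCV(4.12.0) /io/opencv/modules/imgproc/src/shapedescr.cpp:361: error: (-201:Incorrect size of input array) There should be at least 5 points to fit the ellipse in function 'fitEllipseNoDirect'
```

View pics/c2.png

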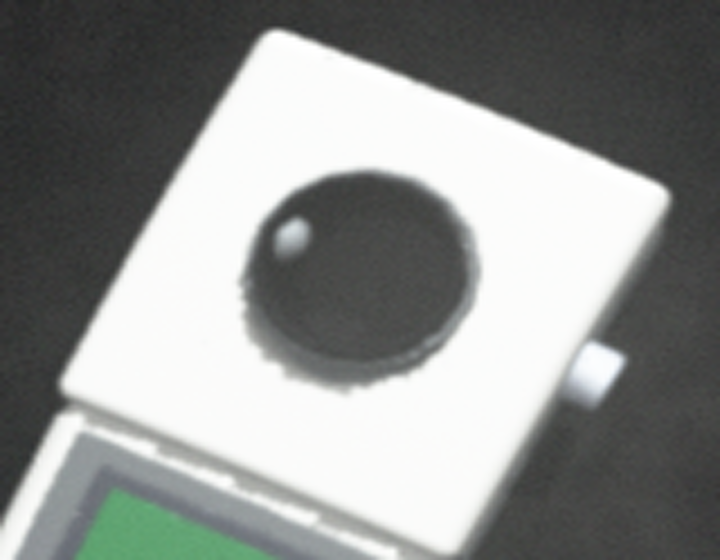

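```bash
cat > m.py <<'E'
from h import *
z=np.load("pics/w1.npz");p=z["p"];d=z["d"];o=dict(tool_pos=z["pos"],eef_rot=z["rot"])
g=p.max(2)
W=R.from_rotvec(o["eef_rot"]).as_matrix();T=np.array(r.camera_info("wrist")["tool_from_camera"]);ax=W@T[:3,2]
def wpt(u,v):
    cc,dd=wray(u,v,o);return cc+dd*d[int(round(v)),int(round(u))]/(dd@ax)
for th in(75,90,120,160):
    m=np.zeros_like(g);m[40:118,228:312]=(g<th)[40:118,228:312]
    n,l,s,cc=cv2.connectedComponentsWithStats(m);k=1+np.argmax(s[1:,4])
    cs,_=cv2.findContours((l==k).astype(np.uint8),cv2.RETR_EXTERNAL,cv2.CHAIN_APPROX_NONE)
    h=cv2.convexHull(cs[0]);print(th,s[k])
    for zz in (.051,.056):
        pts=np.array([wplane(*q[0],zz,o)[:2] for q in h],np.float32);print(zz,cv2.minEnclosingCircle(pts), cv2.fitEllipse(pts))
P=np.array([[wpt(u,v) for u in range(225,315)] for v in range(40,120)])
q=(P[...,2]>.0485)&(P[...,2]<.075);print("above",q.sum(),np.percentile(P[q][:,2],[5,25,50,75,95]),np.round((P[q].max(0)+P[q].min(0))/2,4))
for uv in[(270,85),(280,90),(265,98),(270,78),(254,70),(290,95),(230,100),(436,280),(346,335)]:print(uv,np.round(wpt(*uv),4))
C=np.array([wplane(*uv,.046,o)[:2] for uv in [(250,19),(339,58),(293,149),(205,106)]]);print("corners",np.round(C,4),np.round(C.mean(0),4))
hsv=cv2.cvtColor(p,cv2.COLOR_RGB2HSV);m=(hsv[...,1]<60)&(g>75)
Q=np.array([wpt(u,v) for v,u in np.argwhere(m) if 395<u<470 and 230<v<312]);Q=Q[(Q[:,2]>.044)&(Q[:,2]<.055)]
print("shield",len(Q),np.round(np.median(Q,0),4),np.round((Q.max(0)+Q.min(0))/2,4),np.round(np.ptp(Q,axis=0),4),cv2.minEnclosingCircle(Q[:,:2].astype(np.float32)))
m=hsv[...,1]>120
Q=np.array([wpt(u,v) for v,u in np.argwhere(m) if 310<u<380 and 285<v<365]);Q=Q[(Q[:,2]>.044)]
print("green",len(Q),np.round(np.median(Q,0),4))
E
python3 m.py
```

```text
75 [248  55  42  36 587]
0.051 ((0.6007140874862671, 0.04630836471915245), 0.019359029829502106) ((0.6006038784980774, 0.04652116075158119), (0.03695002570748329, 0.03810974955558777), 32.662776947021484)
0.056 ((0.6002298593521118, 0.04533364623785019), 0.019077397882938385) ((0.6001213788986206, 0.045543257147073746), (0.036409858614206314, 0.037552595138549805), 32.66116714477539)
90 [ 246   54   47   46 1603]
0.051 ((0.5985112190246582, 0.04501347616314888), 0.02197505161166191) ((0.5986087322235107, 0.04486735537648201), (0.04251766949892044, 0.04358329251408577), 138.99020385742188)
0.056 ((0.5980592370033264, 0.0440576896071434), 0.021655241027474403) ((0.5981553196907043, 0.043913643807172775), (0.04189608246088028, 0.042946115136146545), 138.98924255371094)
120 [ 245   53   49   52 1894]
0.051 ((0.5967058539390564, 0.04459007456898689), 0.02451656013727188) ((0.59697026014328, 0.04421371966600418), (0.0447586290538311, 0.04879277944564819), 113.75183868408203)
0.056 ((0.5962802767753601, 0.043640438467264175), 0.02415960654616356) ((0.5965408086776733, 0.0432695597410202), (
[... 273 characters left out ...]
)
0.056 ((0.5959118008613586, 0.04311646148562431), 0.024994930252432823) ((0.5961030721664429, 0.043065182864665985), (0.04620962589979172, 0.049678802490234375), 100.00828552246094)Traceback (most recent call last):
  File "m.py", line 14, in <module>
    P=np.array([[wpt(u,v) for u in range(225,315)] for v in range(40,120)])
                 ~~~^^^^^
  File "m.py", line 6, in wpt
    cc,dd=wray(u,v,o);return cc+dd*d[int(round(v)),int(round(u))]/(dd@ax)
          ~~~~^^^^^^^
  File "h.py", line 14, in wray
    i=r.camera_info("wrist");T=np.array(i["tool_from_camera"]);a=np.array([(u-i["cx"])/i["fx"],(v-i["cy"])/i["fy"]]);t=np.hypot(*a)
ValueError: time passes only in moves, steps and waits
```

```bash
sed -i '1i import functools' h.py; sed -i 's/^def ray/@functools.lru_cache\ndef ci(n): return r.camera_info(n)\ndef ray/; s/i=r.camera_info/i=ci/' h.py; sed -i 's/r.camera_info("wrist")/ci("wrist")/' m.py; python3 m.py | tail -16
```

```text
above 1016 [0.04912942 0.05121952 0.05340278 0.0558867  0.05702773] [0.592  0.0457 0.0533]
(270, 85) [0.5936 0.0463 0.0202]
(280, 90) [0.5926 0.0348 0.0216]
(265, 98) [0.5784 0.0393 0.0562]
(270, 78) [0.6002 0.0491 0.021 ]
(254, 70) [0.5992 0.0602 0.0517]
(290, 95) [0.59   0.0206 0.0468]
(230, 100) [0.5652 0.0712 0.0471]
(436, 280) [ 0.4837 -0.1874  0.0479]
(346, 335) [ 0.3891 -0.128   0.0484]
corners [[ 0.6451  0.0863]
 [ 0.6404 -0.0062]
 [ 0.5446 -0.0019]
 [ 0.5514  0.0925]] [0.5954 0.0427]
shield 1940 [ 0.486  -0.1861  0.0483] [ 0.4851 -0.1873  0.0474] [0.0559 0.0547 0.0068] ((0.4852994978427887, -0.18775887787342072), 0.02833320014178753)
green 1826 [ 0.389  -0.1281  0.0484]
```

```bash
python3 -m handwheel '[[[2,-8,-4],0],[[7,-25,-13],0],[[15,-55,-29],0],[[24,-90,-48],0],[[33,-127,-68],0],[[42,-164,-88],0],[[51,-201,-108],0],[[60,-238,-128],0],[[68,-275,-148],0],[[75,-308,-165],0],[[82,-335,-180],0],[[87,-352,-189],0],[[90,-360,-193],0],[[90,-360,-193],0],[[90,-360,-193],0]]' 60
python3 - <<'E'
from h import *
o=r.get_obs();p,d=r.read_camera("wrist");np.savez("pics/w2.npz",p=p,d=d,pos=o["tool_pos"],rot=o["eef_rot"]);cv2.imwrite("pics/w2.png",p[:,:,::-1])
rel([.531,.357,.041],o)
z=np.load("pics/side0.npz");P=cloud("side",z["d"]);Q=P[(P[...,2]>.03)&(P[...,2]<.2)&(P[...,1]>.37)&(P[...,0]>.4)&(P[...,0]<1)];print(len(Q),Q.min(0),Q.max(0))
Q=Q[Q[:,1]>.39];print(np.percentile(Q,[1,99],axis=0))
E
```

```text
time_s: 3.03
tool_pos: [0.5321, 0.3553, 0.1599]
eef_rot: [1.992, 0.418, -1.995]
contact_force: [0.7, -1.3, 0.0]
opening: 0.0601
tool [0.5321 0.3553 0.1599] axes x [-0.001 -0.    -1.   ] y [ 0.402 -0.916 -0.   ] z [-0.916 -0.402  0.001] F [ 0.7 -1.3  0. ] op 0.0601 t 3.0333
shift mm [119.   -1.9   0.2]
8181 [0.72319795 0.37000536 0.03000015] [0.93036839 0.52520024 0.1297355 ]
[[0.7278469  0.39426469 0.03048916]
 [0.91789763 0.52025498 0.12752708]]
```

View pics/w2.png

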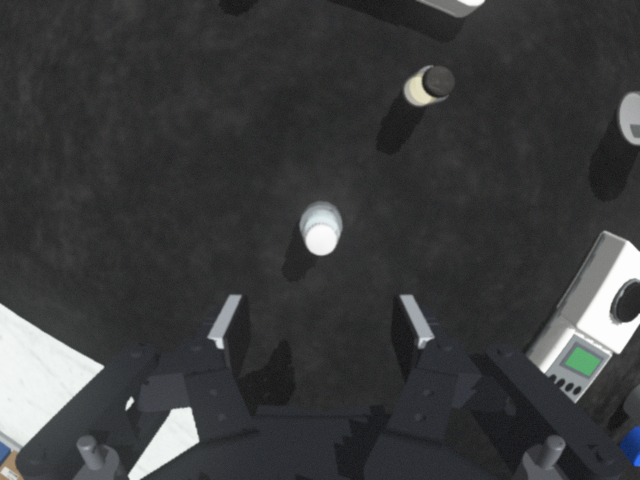

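```bash
python3 - <<'E'
from h import *
z=np.load("pics/w2.npz");p=z["p"];o=dict(tool_pos=z["pos"],eef_rot=z["rot"])
m=np.zeros((480,640),np.uint8);m[195:275,290:355]=(p.min(2)>225)[195:275,290:355]
n,l,s,c=cv2.connectedComponentsWithStats(m);k=1+np.argmax(s[1:,4]);print(s[k],c[k]);q=wplane(*c[k],.060,o);print(q)
e=wplane(c[k][0]+s[k][2]/2,c[k][1],.06,o);print("dia",2*np.linalg.norm(e-q))
rel([q[0],q[1],.041],r.get_obs())
cv2.imwrite("pics/c3.png",cv2.resize(p[190:270,280:360,::-1],(480,480),interpolation=cv2.INTER_CUBIC))
E
```

```text
[307 225  29  29 675] [321.13333333 238.93925926]
[0.53482533 0.35719769 0.06      ]
dia 0.01974870983290051
tool [0.5324 0.3547 0.1603] axes x [-0.001 -0.    -1.   ] y [ 0.401 -0.916  0.   ] z [-0.916 -0.401  0.001] F [ 0.  -1.  -1.4] op 0.0604 t 3.0833
shift mm [119.3  -1.3  -3.3]
```

View pics/c3.png

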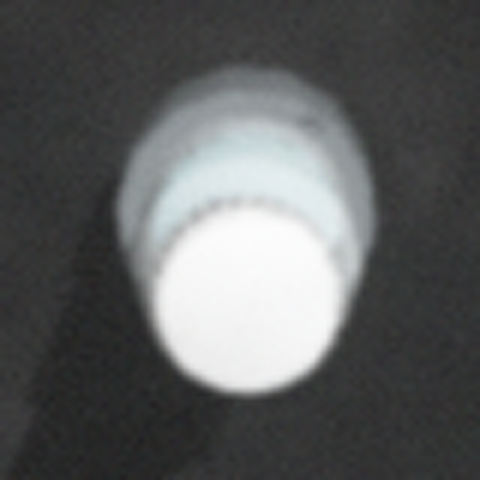

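```bash
python3 -m handwheel '[[[8,-1,-1],0],[[28,-1,-2],0],[[55,-1,-2],0],[[82,-1,-2],0],[[103,-1,-2],0],[[116,-1,-2],0],[[121,-1,-2],0],[[121,-1,-2],0],[[121,-1,-2],0]]' 60 40
python3 -m handwheel '[[[0,0,0],0],[[0,0,0],0],[[0,0,0],0],[[0,0,0],0],[[0,0,0],0],[[0,0,0],0],[[0,0,0],0],[[0,0,0],0]]' 10 40
python3 - <<'E'
from h import *
o=r.get_obs();p,d=r.read_camera("wrist");np.savez("pics/w3.npz",p=p,d=d,pos=o["tool_pos"],rot=o["eef_rot"]);cv2.imwrite("pics/w3.png",p[:,:,::-1])
p,d=r.read_camera("side");cv2.imwrite("pics/s3.png",cv2.resize(p[280:440,230:430,::-1],(800,600),interpolation=cv2.INTER_CUBIC)[:600])
E
```

```text
time_s: 3.83
tool_pos: [0.5344, 0.3564, 0.0403]
eef_rot: [1.995, 0.417, -1.994]
contact_force: [-0.4, 0.3, 1.5]
opening: 0.0602
time_s: 4.5
tool_pos: [0.5351, 0.3568, 0.0416]
eef_rot: [1.997, 0.418, -1.992]
contact_force: [0.4, -0.9, 8.9]
opening: 0.0232
```

View pics/w3.png

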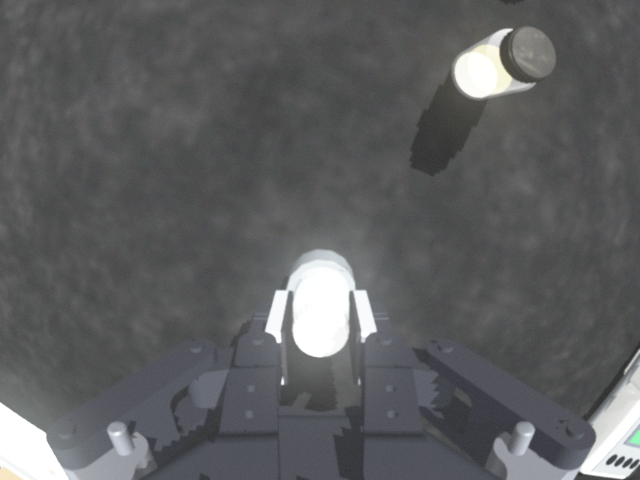

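View pics/s3.png

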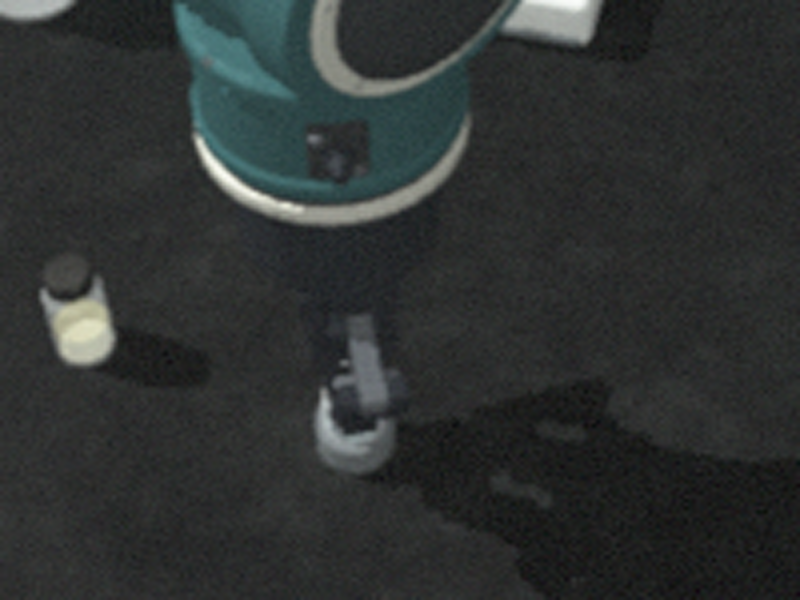

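```bash
python3 - <<'E'
from h import *
z=np.load("pics/w3.npz");p=z["p"].astype(float)
c=p[235:395,215:425,::-1];c=255*(c/255)**1.6
cv2.imwrite("pics/c4.png",cv2.resize(c.astype(np.uint8),(788,600),interpolation=cv2.INTER_CUBIC))
o=r.get_obs();print(o["contact_force"],o["tool_pos"],o["opening"],o["torque"])
d=z["d"];print(np.round(d[250:360:6,320],3))
E
```

```text
[-0.98767963 -1.33892996  9.4319035 ] [0.53506823 0.35679331 0.04154189] 0.02341311914220962 [-0.3461483   0.12500843 -0.0337528 ]
[0.188 0.179 0.172 0.173 0.165 0.159 0.153 0.15  0.149 0.143 0.139 0.137
 0.139 0.14  0.14  0.14  0.143 0.142 0.211]
```

View pics/c4.png

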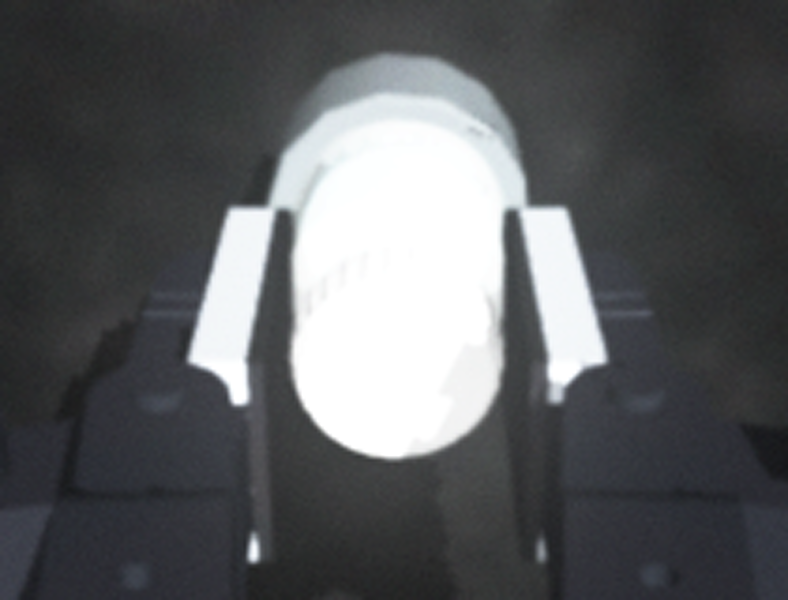

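```bash
python3 -m handwheel '[[[-5,0,0],0],[[-25,0,0],0],[[-55,5,1],0],[[-85,18,4],0],[[-110,40,9],0],[[-130,70,16],0],[[-138,104,24],0],[[-138,140,32],0],[[-138,176,40],0],[[-138,212,48],0],[[-138,245,55],0],[[-138,272,62],0],[[-138,292,66],0],[[-138,304,69],0],[[-138,310,70],0],[[-138,310,70],0],[[-138,310,70],0],[[-138,310,70],0]]'
python3 - <<'E'
from h import *
o=r.get_obs();p,d=r.read_camera("wrist");np.savez("pics/w4.npz",p=p,d=d,pos=o["tool_pos"],rot=o["eef_rot"]);cv2.imwrite("pics/w4.png",p[:,:,::-1])
rel([.595,.045,.18],o)
E
```

```text
time_s: 6.1
tool_pos: [0.5946, 0.0464, 0.1795]
eef_rot: [1.996, 0.42, -1.991]
contact_force: [0.0, 0.2, -0.7]
opening: 0.0234
tool [0.5946 0.0464 0.1795] axes x [ 0.002  0.002 -1.   ] y [ 0.403 -0.915 -0.001] z [-0.915 -0.403 -0.003] F [ 0.   0.2 -0.7] op 0.0234 t 6.1
shift mm [-0.5  1.4  0.2]
```

View pics/w4.png

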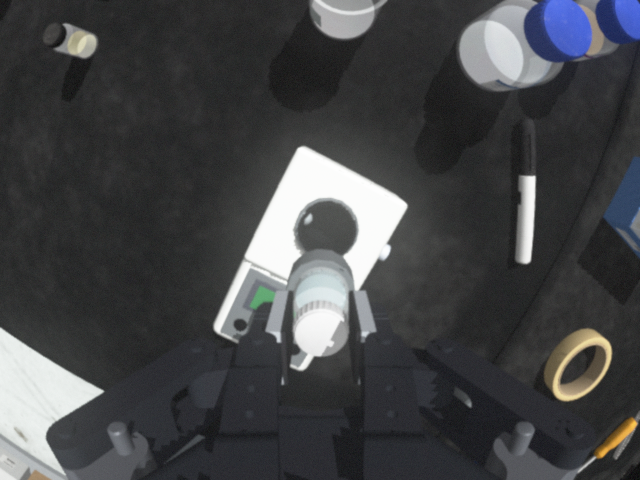

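```bash
python3 - <<'E'
from h import *
z=np.load("pics/w4.npz");p=z["p"].astype(float)
c=p[190:370,225:425,::-1];c=255*(c/255)**1.0
cv2.imwrite("pics/c5.png",cv2.resize(c.astype(np.uint8),(667,600),interpolation=cv2.INTER_CUBIC))
E
```

```text
(no output)
```

View pics/c5.png

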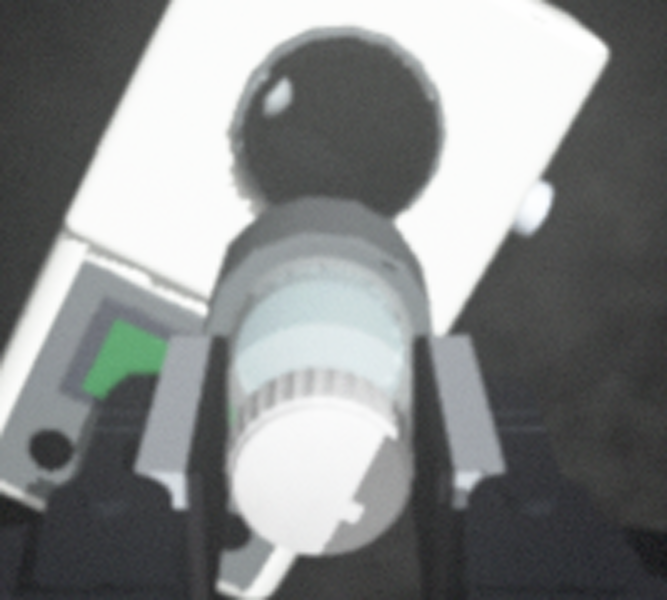

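```bash
cat > m4.py <<'E'
from h import *
from scipy.optimize import least_squares
z=np.load("pics/w4.npz");p=z["p"];o=dict(tool_pos=z["pos"],eef_rot=z["rot"]);W=R.from_rotvec(o["eef_rot"]).as_matrix()
def tp(u,v,x):
    c,d=wray(u,v,o);c=W.T@(c-o["tool_pos"]);d=W.T@d;return (c+d*(x-c[0])/d[0])*1000
g=p.max(2).astype(np.uint8)
def fit(pts,rad=None):
    pts=np.array(pts)
    f=(lambda q:np.hypot(pts[:,0]-q[0],pts[:,1]-q[1])-(q[2] if rad is None else rad))
    s=least_squares(f,[*pts.mean(0),20],loss="soft_l1",f_scale=.5);return np.round(s.x,2),round(float(np.std(f(s.x))),2)
# well edge: radial scan from (327,228)
xm=(o["tool_pos"][2]-.0555)*1000/1000
for th in(80,110,150,190):
    pts=[]
    for a in np.deg2rad(np.arange(-200,25,4)):
        for rr in np.arange(18,45,.25):
            u=327+rr*np.cos(a);v=229+rr*np.sin(a)
            if cv2.getRectSubPix(g,(1,1),(float(u),float(v)))[0,0]>th:
                pts.append(tp(u,v,xm)[1:]);break
    print("mouth",th,len(pts),fit(pts),fit(pts,22))
# same for rim .051
print("cap ctr y,z",tp(321.6,332.5,-.0185), "collar top-arc px", tp(321.6,190+200/3.333,.0395),tp(321.6,190+200/3.333,.0415))
for px in[(225+207/3.333,190+300/3.333),(225+432/3.333,190+300/3.333)]: print("collar side",tp(*px,.0205),tp(*px,.03))
print("cap sides",tp(225+230/3.333,190+475/3.333,-.0185),tp(225+414/3.333,190+475/3.333,-.0185),"cap bottom",tp(321.6,190+555/3.333,-.0185))
d=z["d"];print("depth cap",d[325:340:5,318])
E
python3 m4.py
```

```text
mouth 80 57 (array([ 4.  , -3.92, 13.73]), 1.27) (array([ 3.29,  6.21, 20.  ]), 2.98)
mouth 110 57 (array([ 3.4 , -3.19, 21.71]), 2.7) (array([ 3.31, -2.87, 20.  ]), 2.72)
mouth 150 57 (array([ 3.23, -3.09, 22.87]), 2.77) (array([ 3.68, -4.04, 20.  ]), 2.72)
mouth 190 57 (array([ 3.07, -3.69, 23.83]), 2.59) (array([ 3.85, -5.68, 20.  ]), 2.68)
cap ctr y,z [-18.5         -0.47427601  -0.10897886] collar top-arc px [ 39.5         -0.36858707 -14.91835584] [ 41.5         -0.36491032 -14.27578797]
collar side [ 20.5        -16.84880955  -5.99124437] [ 30.         -17.78640079  -2.06609651]
collar side [20.5        15.33433591 -5.96664403] [30.         16.26577181 -2.04006752]
cap sides [-18.5        -11.12752413  -0.03974435] [-1.85000000e+01  1.01898315e+01 -1.66686141e-02] cap bottom [-18.5         -0.47105532  11.18794605]
depth cap [0.13827701 0.14029591 0.13883992]
```

```bash
cat >> m4.py <<'E'
print("----")
for th in(90,120,160,200):
    pts=[];A=[]
    for a in np.arange(-180,20,5):
        for rr in np.arange(42,18,-.25):
            u=327+rr*np.cos(np.deg2rad(a));v=229+rr*np.sin(np.deg2rad(a))
            if cv2.getRectSubPix(g,(1,1),(float(u),float(v)))[0,0]<th:
                pts.append(tp(u,v,xm)[1:]);A.append(a);break
    s=fit(pts);print(th,s,fit(np.array(pts)[8:]));q=np.array(pts)-s[0][:2];print(np.round(np.hypot(*q.T),1))
c=g[185:275,280:375];cv2.imwrite("pics/c6.png",cv2.resize(cv2.convertScaleAbs(c,alpha=1.0),(760,600*760//760-24),interpolation=cv2.INTER_NEAREST))
E
python3 m4.py | sed -n '/----/,$p'
```

```text
----
90 (array([ 3.41, -2.81, 20.67]), 0.41) (array([ 2.7 , -2.01, 21.54]), 0.33)
[21.  20.6 20.5 20.2 20.4 20.  20.1 21.1 21.4 21.  20.7 21.2 20.9 21.2
 21.3 20.  21.7 20.2 21.2 20.4 20.2 20.5 20.7 20.2 20.9 20.4 20.5 20.5
 20.2 20.3 20.3 20.8 20.9 20.8 20.7 20.8 21.  20.9]
120 (array([ 3.52, -3.57, 21.51]), 0.42) (array([ 3.3 , -3.37, 21.74]), 0.32)
[22.4 21.7 21.7 21.2 21.3 21.  20.7 20.2 21.1 21.5 21.8 21.5 21.6 21.7
 21.9 21.8 21.6 21.7 21.9 21.9 21.9 21.5 21.5 21.8 21.8 21.2 21.3 20.9
 21.2 21.  21.  20.7 20.9 21.8 21.5 21.5 21.7 21.7 21.9 21.7]
160 (array([ 3.35, -3.49, 22.71]), 0.49) (array([ 3.31, -3.55, 22.7 ]), 0.16)
[24.1 23.2 23.1 22.7 22.3 21.8 21.5 20.7 22.3 22.7 23.  23.  22.7 22.8
 22.8 22.9 22.6 22.7 22.7 22.9 22.9 22.6 22.7 22.9 22.9 22.7 22.8 22.6
 22.7 22.7 22.4 22.4 22.7 22.9 22.7 22.6 22.8 22.8 22.6 22.6]
200 (array([ 3.21, -4.1 , 23.53]), 0.29) (array([ 3.27, -4.25, 23.42]), 0.16)
[24.9 24.1 23.7 23.4 23.2 23.1 23.3 23.3 23.1 23.3 23.6 23.7 23.6 23.4
 23.7 23.8 23.7 23.5 23.6 23.8 23.6 23.5 23.5 23.7 23.7 23.3 23.5 23.5
 23.7 23.3 23.2 23.5 23.6 23.4 23.4 23.5 23.7 23.6 23.6 23.5]
```

View pics/c6.png

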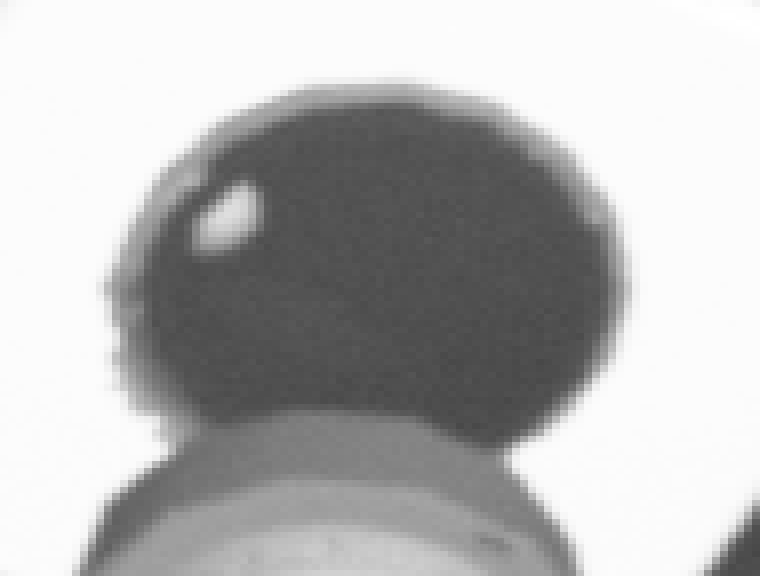

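```bash
python3 -m handwheel '[[[0,2,-2],0],[[0,4,-3.5],0],[[5,4,-3.5],0],[[18,4,-3.5],0],[[36,4,-3.5],0],[[54,4,-3.5],0],[[68,4,-3.5],0],[[75,4,-3.5],0],[[78,4,-3.5],0],[[80,4,-3.5],0],[[80,4,-3.5],0],[[80,4,-3.5],0]]'
python3 - <<'E'
from h import *
o=r.get_obs();rel([.5987,.0446,.0970],o)
p,d=r.read_camera("wrist");np.savez("pics/w5.npz",p=p,d=d,pos=o["tool_pos"],rot=o["eef_rot"]);cv2.imwrite("pics/w5.png",cv2.resize(p[180:380,220:430,::-1],(630,600),interpolation=cv2.INTER_CUBIC))
p,d=r.read_camera("side");cv2.imwrite("pics/s5.png",cv2.resize(p[200:300,270:400,::-1],(780,600),interpolation=cv2.INTER_CUBIC))
p,d=r.read_camera("scene");cv2.imwrite("pics/sc5.png",cv2.resize(p[180:300,240:400,::-1],(800,600),interpolation=cv2.INTER_CUBIC))
E
```

```text
time_s: 7.15
tool_pos: [0.6, 0.0442, 0.1]
eef_rot: [1.997, 0.42, -1.99]
contact_force: [0.4, 0.4, -0.8]
opening: 0.0231
tool [0.6    0.0442 0.1   ] axes x [ 0.003  0.002 -1.   ] y [ 0.403 -0.915 -0.   ] z [-0.915 -0.403 -0.003] F [ 0.4  0.4 -0.8] op 0.0231 t 7.15
shift mm [ 3.  -0.9  1. ]
```

View pics/w5.png

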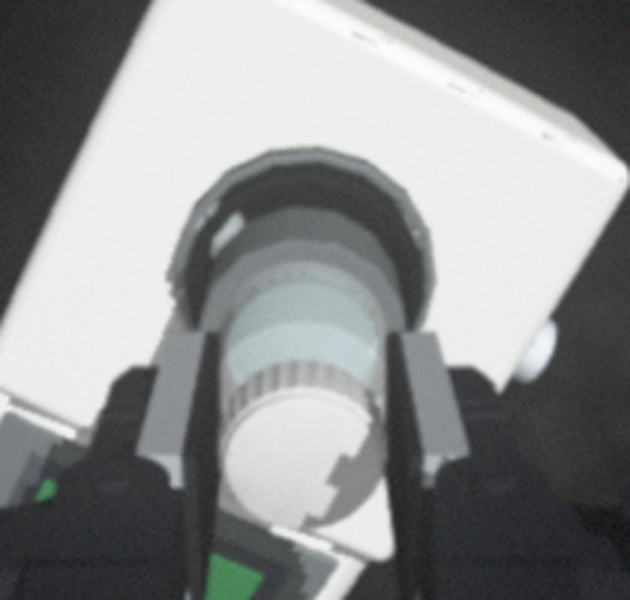

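View pics/s5.png

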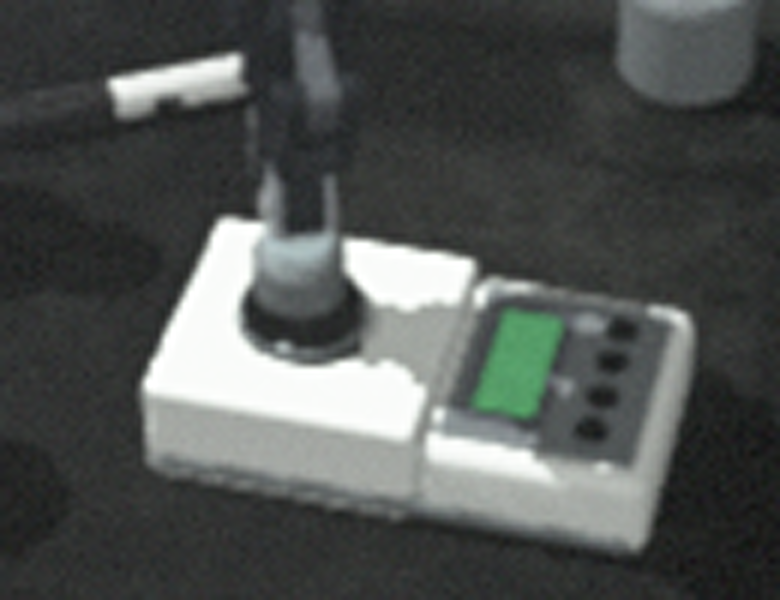

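View pics/sc5.png

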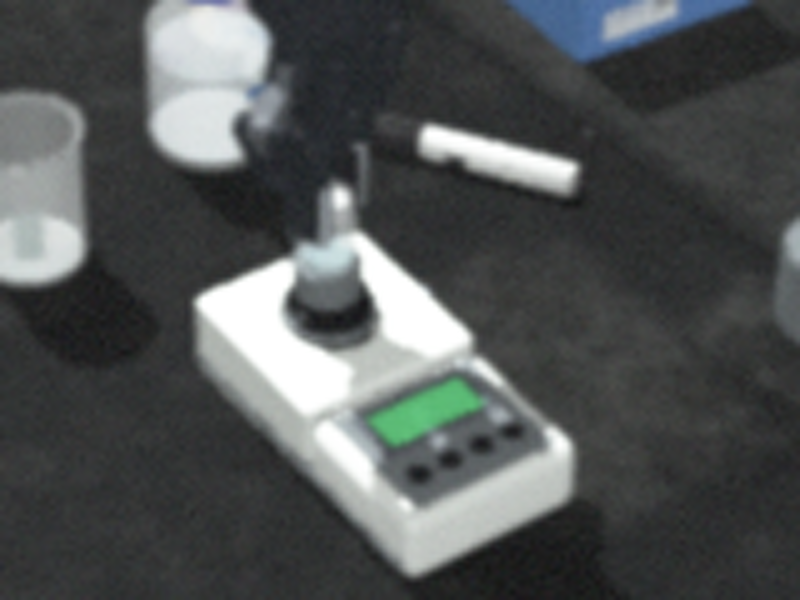

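```bash
python3 - <<'E'
from h import *
z=np.load("pics/w5.npz");o=dict(tool_pos=z["pos"],eef_rot=z["rot"]);W=R.from_rotvec(o["eef_rot"]).as_matrix();g=z["p"].max(2)
def tp(u,v,x):
    c,d=wray(u,v,o);c=W.T@(c-o["tool_pos"]);d=W.T@d;return np.round((c+d*(x-c[0])/d[0])*1000,1)
print(g[220:265,321])
for cy in(145,150,155,160,165,170,180,190,205,210):print(cy,tp(321.7,180+cy/3,.0445),tp(321.7,180+cy/3,.049),tp(321.7,180+cy/3,.0415))
for cx in(167,175,190,430,437,412): print(cx,tp(220+cx/3,180+270/3,.0445),tp(220+cx/3,180+270/3,.049))
E
```

```text
[238 239 240 239 239 239 239 235 210 163 140 143 140 126  94  70  69  68
  72  69  69  63  68  65  62  64  64  65  71  92 105 108 105 109 106 107
 108 108 112 113 128 136 132 137 136]
145 [ 44.5  -0.3 -25.2] [ 49.   -0.3 -24. ] [ 41.5  -0.3 -25.9]
150 [ 44.5  -0.3 -24.3] [ 49.   -0.3 -23.1] [ 41.5  -0.3 -25.1]
155 [ 44.5  -0.3 -23.4] [ 49.   -0.3 -22.2] [ 41.5  -0.3 -24.2]
160 [ 44.5  -0.3 -22.5] [ 49.   -0.3 -21.2] [ 41.5  -0.3 -23.3]
165 [ 44.5  -0.3 -21.6] [ 49.   -0.3 -20.3] [ 41.5  -0.3 -22.4]
170 [ 44.5  -0.3 -20.7] [ 49.   -0.3 -19.4] [ 41.5  -0.3 -21.5]
180 [ 44.5  -0.3 -18.8] [ 49.   -0.3 -17.5] [ 41.5  -0.3 -19.7]
190 [ 44.5  -0.3 -17. ] [ 49.   -0.3 -15.6] [ 41.5  -0.3 -17.9]
205 [ 44.5  -0.3 -14.2] [ 49.   -0.3 -12.8] [ 41.5  -0.3 -15.2]
210 [ 44.5  -0.3 -13.3] [ 49.   -0.3 -11.9] [ 41.5  -0.3 -14.3]
167 [ 44.5 -25.3  -1.9] [ 49.  -25.9  -0.2]
175 [ 44.5 -23.8  -1.9] [ 49.  -24.4  -0.2]
190 [ 44.5 -21.1  -1.9] [ 49.  -21.6  -0.2]
430 [44.5 22.3 -1.9] [49.  22.8 -0.2]
437 [44.5 23.5 -1.9] [49.  24.1 -0.2]
412 [44.5 19.  -1.9] [49.  19.5 -0.2]
```

```bash
python3 -m handwheel '[[[0,0.4,0.8],0],[[1,0.4,0.8],0],[[2.5,0.4,0.8],0],[[4,0.4,0.8],0],[[6,0.4,0.8],0],[[7,0.4,0.8],0],[[7,0.4,0.8],0],[[7,0.4,0.8],0]]'
```

```text
time_s: 7.97
tool_pos: [0.5993, 0.0435, 0.0929]
eef_rot: [1.997, 0.42, -1.99]
contact_force: [-0.1, -0.8, -1.3]
opening: 0.0232
```

```bash
python3 - <<'E'
from h import *
o=r.get_obs();rel([.5987,.0446,.0930],o);print(o["torque"])
E
```

```text
tool [0.5993 0.0435 0.0929] axes x [ 0.003  0.002 -1.   ] y [ 0.403 -0.915 -0.   ] z [-0.915 -0.403 -0.003] F [-0.1 -0.8 -1.3] op 0.0232 t 7.9667
shift mm [-0.1 -1.3  0.2]
[0.06457728 0.01510175 0.01760289]
```

```bash
python3 -m handwheel '[[[1,0,0],0],[[2,0,0],0],[[3,0,0],0],[[4,0,0],0],[[5,0,0],0],[[5,0,0],0]]'
```

```text
time_s: 8.47
tool_pos: [0.5997, 0.0429, 0.0881]
eef_rot: [1.997, 0.419, -1.99]
contact_force: [1.9, -2.9, 2.2]
opening: 0.0234
```

```bash
python3 -m handwheel '[[[1,0,0],0],[[2,0,0],0],[[2,0,0],0]]'
```

```text
time_s: 8.72
tool_pos: [0.6001, 0.0429, 0.0863]
eef_rot: [1.998, 0.418, -1.989]
contact_force: [-0.1, -1.5, 4.4]
opening: 0.023
```

```bash
python3 -m handwheel '[[[1,0,0],0],[[2,0,0],0],[[2,0,0],0]]'; python3 -m handwheel '[[[1,0,0],0],[[2,0,0],0],[[2,0,0],0]]'
```

```text
time_s: 8.97
tool_pos: [0.6004, 0.0431, 0.0845]
eef_rot: [1.999, 0.419, -1.988]
contact_force: [0.9, 0.7, 2.4]
opening: 0.0235
time_s: 9.22
tool_pos: [0.6006, 0.0431, 0.0826]
eef_rot: [1.999, 0.419, -1.988]
contact_force: [1.1, -1.4, 2.2]
opening: 0.0231
```

```bash
python3 -m handwheel '[[[1,0,0],0],[[2,0,0],0],[[3,0,0],0],[[3,0,0],0]]'
```

```text
time_s: 9.55
tool_pos: [0.6006, 0.0431, 0.0795]
eef_rot: [1.999, 0.418, -1.988]
contact_force: [0.7, -1.2, 2.4]
opening: 0.023
```

```bash
python3 -m handwheel '[[[1,0,0],0],[[2,0,0],0],[[3,0,0],0],[[4,0,0],0],[[4,0,0],0]]'; python3 -m handwheel '[[[1,0,0],0],[[2,0,0],0],[[3,0,0],0],[[4,0,0],0],[[4,0,0],0]]'
```

```text
time_s: 9.97
tool_pos: [0.6005, 0.043, 0.0753]
eef_rot: [1.999, 0.418, -1.988]
contact_force: [0.4, -1.9, 1.7]
opening: 0.0235
time_s: 10.38
tool_pos: [0.6003, 0.0428, 0.071]
eef_rot: [1.998, 0.418, -1.989]
contact_force: [0.1, -3.0, 1.5]
opening: 0.023
```

```bash
python3 -m handwheel '[[[1,0,0],0],[[2,0,0],0],[[3,0,0],0],[[3,0,0],0]]'
```

```text
time_s: 10.72
tool_pos: [0.6001, 0.0428, 0.0676]
eef_rot: [1.998, 0.418, -1.989]
contact_force: [1.2, -2.3, -3.0]
opening: 0.023
```

```bash
python3 -m handwheel '[[[1,0,0],0],[[1.5,0,0],0],[[1.5,0,0],0]]'
```

```text
time_s: 10.97
tool_pos: [0.5999, 0.0429, 0.0657]
eef_rot: [1.997, 0.419, -1.99]
contact_force: [0.7, -1.9, -3.9]
opening: 0.0233
```

```bash
python3 -m handwheel '[[[0.7,0,0],0],[[1,0,0],0],[[1,0,0],0]]'
```

```text
time_s: 11.22
tool_pos: [0.5997, 0.0431, 0.0645]
eef_rot: [1.997, 0.419, -1.99]
contact_force: [-0.2, -0.2, -2.0]
opening: 0.0229
```

```bash
python3 -m handwheel '[[[0.7,0,0],0],[[1,0,0],0],[[1,0,0],0]]'
```

```text
time_s: 11.47
tool_pos: [0.5997, 0.0433, 0.0635]
eef_rot: [1.997, 0.42, -1.99]
contact_force: [-0.0, -0.3, -1.5]
opening: 0.023
```

```bash
python3 -m handwheel '[[[0.7,0,0],0],[[1,0,0],0],[[1,0,0],0]]'
```

```text
time_s: 11.72
tool_pos: [0.5997, 0.0433, 0.0624]
eef_rot: [1.997, 0.42, -1.99]
contact_force: [-0.2, 0.3, -0.5]
opening: 0.0231
```

```bash
python3 -m handwheel '[[[0.7,0,0],0],[[1,0,0],0],[[1,0,0],0]]'
```

```text
time_s: 11.97
tool_pos: [0.6002, 0.0435, 0.0622]
eef_rot: [1.998, 0.419, -1.989]
contact_force: [-1.4, -0.7, 8.9]
opening: 0.0233
```

```bash
python3 -m handwheel '[[[0.7,0,0],0],[[1,0,0],0],[[1,0,0],0]]'
```

```text
time_s: 12.22
tool_pos: [0.6009, 0.0436, 0.0622]
eef_rot: [2.0, 0.419, -1.987]
contact_force: [-3.2, -0.8, 13.7]
opening: 0.0234
```

```bash
python3 -m handwheel '[[[0,0,0],0],[[0,0,0],0],[[0,0,0],0],[[0,0,0],0],[[0,0,0],0]]' 50 20
python3 -m handwheel '[[[-5,0,0],0],[[-25,0,0],0],[[-55,0,0],0],[[-85,0,0],0],[[-105,0,0],0],[[-115,0,0],0],[[-118,0,0],0],[[-118,0,0],0],[[-118,0,0],0]]' 80
python3 - <<'E'
from h import *
o=r.get_obs();p,d=r.read_camera("wrist");np.savez("pics/w6.npz",p=p,d=d,pos=o["tool_pos"],rot=o["eef_rot"]);cv2.imwrite("pics/w6.png",p[:,:,::-1]);cv2.imwrite("pics/w6c.png",cv2.resize(p[180:380,220:430,::-1],(630,600),interpolation=cv2.INTER_CUBIC))
rel([.485,-.1875,.18],o)
E
```

```text
time_s: 12.63
tool_pos: [0.6008, 0.0436, 0.062]
eef_rot: [1.999, 0.419, -1.987]
contact_force: [-0.4, -0.8, 0.1]
opening: 0.0506
time_s: 13.38
tool_pos: [0.5996, 0.0433, 0.1789]
eef_rot: [1.998, 0.419, -1.989]
contact_force: [-0.3, 0.1, -0.4]
opening: 0.0801
tool [0.5996 0.0433 0.1789] axes x [ 0.004  0.001 -1.   ] y [ 0.402 -0.915  0.   ] z [-0.915 -0.402 -0.004] F [-0.3  0.1 -0.4] op 0.0801 t 13.3833
shift mm [ -1.9 165.2 197.8]
```

View pics/w6.png

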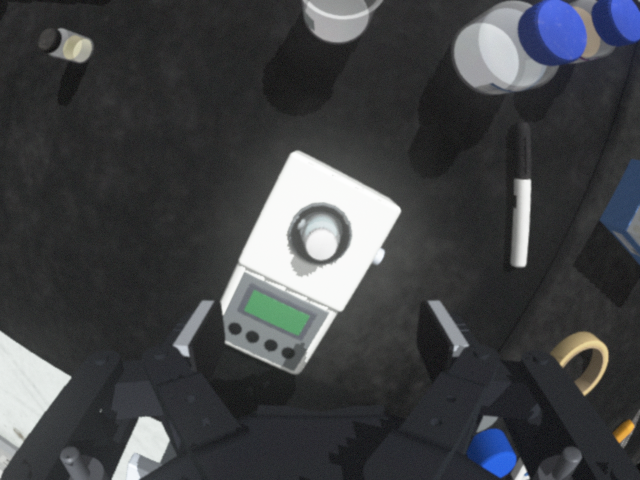

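View pics/w6c.png

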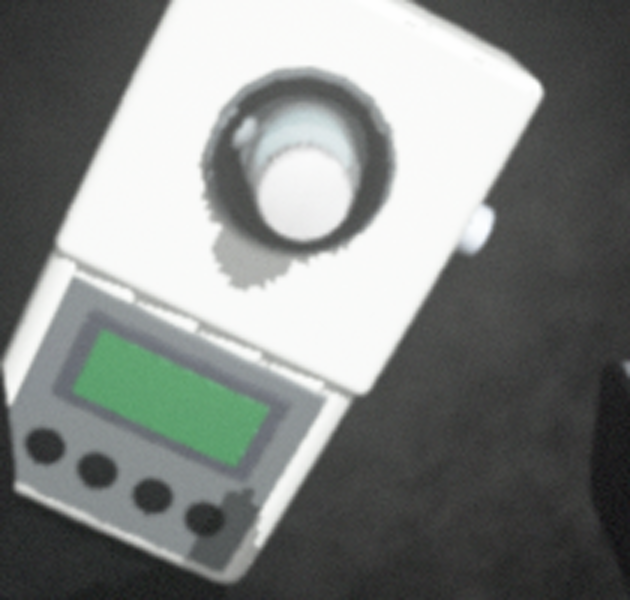

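```bash
cat > m6.py <<'E'
from h import *
from scipy.optimize import least_squares
z=np.load("pics/w6.npz");p=z["p"];d=z["d"];o=dict(tool_pos=z["pos"],eef_rot=z["rot"]);W=R.from_rotvec(o["eef_rot"]).as_matrix();T=np.array(ci("wrist")["tool_from_camera"]);ax=W@T[:3,2]
def wpt(u,v):
    c,dd=wray(u,v,o);return c+dd*d[int(round(v)),int(round(u))]/(dd@ax)
g=p.max(2)
m=np.zeros_like(g);m[215:265,300:345]=(p.min(2)>195)[215:265,300:345];n,l,s,c=cv2.connectedComponentsWithStats(m);k=1+np.argmax(s[1:,4]);print("cap",s[k],c[k],wpt(*c[k]),"at .0805",wplane(*c[k],.0805,o))
for th in(160,200,225):
    pts=[]
    for a in np.arange(-200,20,5):
        for rr in np.arange(46,20,-.25):
            u=319+rr*np.cos(np.deg2rad(a));v=234+rr*np.sin(np.deg2rad(a))
            if cv2.getRectSubPix(g,(1,1),(float(u),float(v)))[0,0]<th: pts.append((u,v));break
    for zz in(.051,):
        P=np.array([wplane(*q,zz,o)[:2] for q in pts])*1000
        f=lambda q:np.hypot(P[:,0]-q[0],P[:,1]-q[1])-q[2]
        s=least_squares(f,[597,44,24],loss="soft_l1",f_scale=.4);print(th,zz,np.round(s.x,2),np.round(np.std(f(s.x)),2))
E
python3 m6.py
```

```text
cap [ 306  218   31   42 1006] [321.67594433 238.96620278] [0.60364064 0.0452622  0.08136022] at .0805 [0.60341785 0.04516195 0.0805    ]
160 0.051 [597.95  44.61  23.63] 0.59
200 0.051 [598.55  44.79  24.24] 0.46
225 0.051 [598.6   44.81  24.69] 0.47
```

```bash
python3 -m handwheel '[[[0,6,7],0],[[0,20,24],0],[[2,42,50],0],[[5,66,79],0],[[8,90,108],0],[[11,114,137],0],[[14,136,163],0],[[17,152,182],0],[[17,161,193],0],[[17,165,198],0],[[17,165,198],0],[[17,165,198],0]]' 85
python3 - <<'E'
from h import *
o=r.get_obs();p,d=r.read_camera("wrist");np.savez("pics/w7.npz",p=p,d=d,pos=o["tool_pos"],rot=o["eef_rot"]);cv2.imwrite("pics/w7.png",p[:,:,::-1])
rel([.4852,-.1877,.014],o)
E
```

```text
time_s: 14.43
tool_pos: [0.4848, -0.1868, 0.1607]
eef_rot: [1.998, 0.42, -1.99]
contact_force: [0.3, -0.1, 0.8]
opening: 0.0854
tool [ 0.4848 -0.1868  0.1607] axes x [ 0.004  0.002 -1.   ] y [ 0.403 -0.915 -0.   ] z [-0.915 -0.403 -0.004] F [ 0.3 -0.1  0.8] op 0.0854 t 14.4333
shift mm [146.7   1.    0.6]
```

View pics/w7.png

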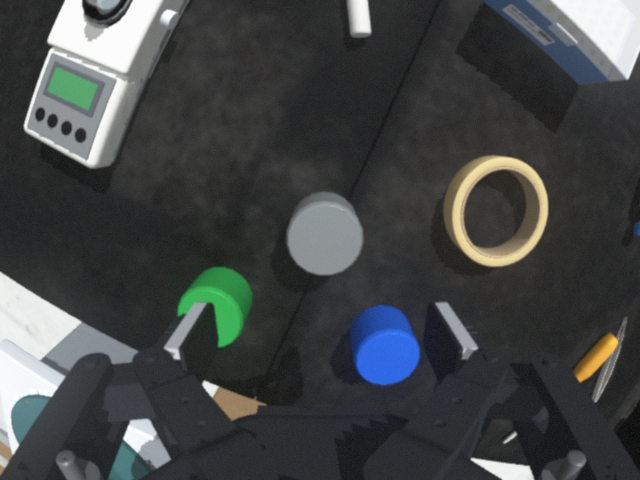

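```bash
python3 - <<'E'
from h import *
z=np.load("pics/w7.npz");p=z["p"];d=z["d"];o=dict(tool_pos=z["pos"],eef_rot=z["rot"]);W=R.from_rotvec(o["eef_rot"]).as_matrix();T=np.array(ci("wrist")["tool_from_camera"]);ax=W@T[:3,2]
v,u=np.mgrid[:480,:640];a=np.stack([(u-ci("wrist")["cx"])/ci("wrist")["fx"],(v-ci("wrist")["cy"])/ci("wrist")["fy"]],-1);t=np.linalg.norm(a,axis=-1)
D=np.dstack([np.tan(t)/np.maximum(t,1e-9)*a[...,0],np.tan(t)/np.maximum(t,1e-9)*a[...,1],np.ones_like(t)])*d[...,None]
Pt=(D@T[:3,:3].T+T[:3,3])*1000   # tool frame mm
h=(o["tool_pos"][2]*1000-Pt[...,0])
hsv=cv2.cvtColor(p,cv2.COLOR_RGB2HSV)
for nm,box,m in(("grey",(280,370,185,280),hsv[...,1]<60),("green",(170,260,255,350),(hsv[...,1]>120)),("blue",(340,425,295,390),hsv[...,1]>120),("tape",(430,560,145,275),hsv[...,1]>60)):
    q=m&(t<1.2)&(u>box[0])&(u<box[1])&(v>box[2])&(v<box[3])&(h>(44 if nm!="tape" else 8))&(h<54)
    Q=Pt[q];print(nm,q.sum(),"h",np.round(np.percentile(h[q],[5,50,95]),1),"circle",cv2.minEnclosingCircle(Q[:,1:].astype(np.float32)),"median",np.round(np.median(Q,0),1))
q=(hsv[...,1]<60)&(u>280)&(u<370)&(v>185)&(v<280)&(h>47);print(np.percentile(Pt[q][:,1:],[1,99],axis=0))
E
```

```text
grey 4518 h [46.3 48.4 49.6] circle ((1.7725030183792114, 0.8398903012275696), 28.4329776763916) median [112.2   1.5  -0.7]
green 1837 h [45.4 48.7 49.8] circle ((-90.85485076904297, 66.26204681396484), 28.361515045166016) median [112.  -80.4  56.8]
blue 2877 h [46.1 48.8 49.9] circle ((54.33967590332031, 103.43911743164062), 28.212860107421875) median [111.9  53.5 100.7]
tape 4595 h [10.5 23.9 25.4] circle ((150.76937866210938, -15.3428955078125), 47.86522674560547) median [136.8 148.4 -17.5]
[[-23.54942504 -25.20258186]
 [ 26.78531789  26.22034978]]
```

```bash
python3 -m handwheel '[[[8,1,0.5],0],[[28,1.7,0.5],0],[[58,1.7,0.5],0],[[90,1.7,0.5],0],[[118,1.7,0.5],0],[[136,1.7,0.5],0],[[144,1.7,0.5],0],[[146,1.7,0.5],0],[[146,1.7,0.5],0],[[146,1.7,0.5],0]]'
python3 -m handwheel '[[[0,0,0],0],[[0,0,0],0],[[0,0,0],0],[[0,0,0],0],[[0,0,0],0],[[0,0,0],0],[[0,0,0],0]]' 45 30
python3 - <<'E'
from h import *
o=r.get_obs();p,d=r.read_camera("wrist");np.savez("pics/w8.npz",p=p,d=d,pos=o["tool_pos"],rot=o["eef_rot"]);cv2.imwrite("pics/w8.png",p[:,:,::-1])
rel([.5986,.0445,.14],o)
E
```

```text
time_s: 15.32
tool_pos: [0.4866, -0.1877, 0.0157]
eef_rot: [1.998, 0.421, -1.987]
contact_force: [0.4, 0.1, 1.0]
opening: 0.085
time_s: 15.9
tool_pos: [0.4873, -0.1879, 0.0169]
eef_rot: [1.999, 0.419, -1.985]
contact_force: [-3.6, 1.7, 15.4]
opening: 0.0562
tool [ 0.4873 -0.1879  0.0169] axes x [ 0.007  0.001 -1.   ] y [ 0.404 -0.915  0.002] z [-0.915 -0.404 -0.006] F [-3.6  1.7 15.4] op 0.0562 t 15.9
shift mm [-122.1 -167.4 -196.5]
```

View pics/w8.png

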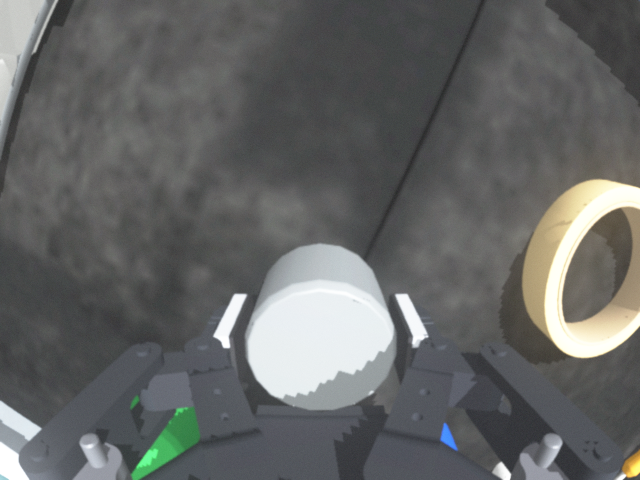

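```bash
python3 -m handwheel '[[[-4,0,0],0],[[-20,0,0],0],[[-48,0,0],0],[[-80,-4,-5],0],[[-112,-14,-17],0],[[-138,-32,-38],0],[[-154,-56,-66],0],[[-162,-80,-94],0],[[-163,-104,-122],0],[[-163,-126,-148],0],[[-163,-145,-170],0],[[-163,-158,-186],0],[[-163,-165,-194],0],[[-163,-167,-196],0],[[-163,-167,-196],0],[[-163,-167,-196],0]]'
python3 - <<'E'
from h import *
o=r.get_obs();p,d=r.read_camera("wrist");np.savez("pics/w9.npz",p=p,d=d,pos=o["tool_pos"],rot=o["eef_rot"]);cv2.imwrite("pics/w9.png",cv2.resize(p[160:420,180:470,::-1],(669,600),interpolation=cv2.INTER_CUBIC))
rel([.5986,.0445,.18],o)
E
```

```text
time_s: 17.28
tool_pos: [0.5977, 0.0423, 0.1808]
eef_rot: [1.999, 0.417, -1.986]
contact_force: [0.3, -0.8, -1.0]
opening: 0.0564
tool [0.5977 0.0423 0.1808] axes x [ 0.006 -0.    -1.   ] y [ 0.403 -0.915  0.003] z [-0.915 -0.403 -0.006] F [ 0.3 -0.8 -1. ] op 0.0564 t 17.2833
shift mm [ 0.8 -1.6 -1.7]
```

View pics/w9.png

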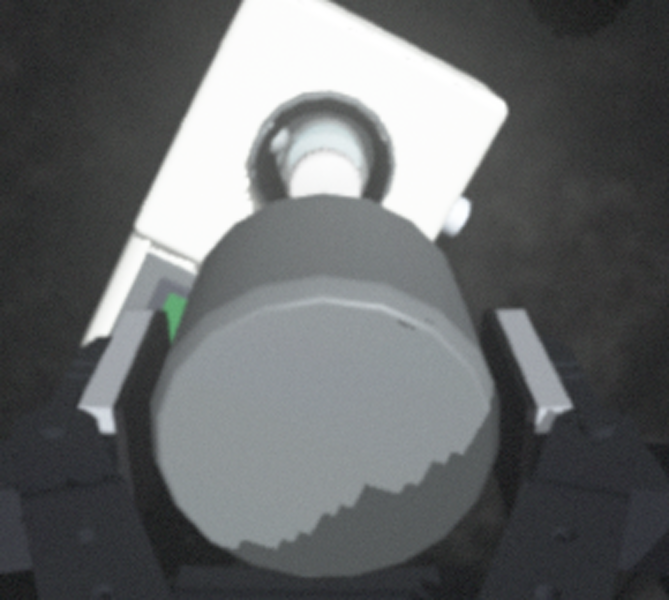

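```bash
cat > m9.py <<'E'
from h import *
from scipy.optimize import least_squares
z=np.load("pics/w9.npz");p=z["p"];o=dict(tool_pos=z["pos"],eef_rot=z["rot"]);W=R.from_rotvec(o["eef_rot"]).as_matrix();g=p.max(2)
def tp(u,v,x):
    c,d=wray(u,v,o);c=W.T@(c-o["tool_pos"]);d=W.T@d;return (c+d*(x-c[0])/d[0])*1000
def fit(pts):
    P=np.array(pts);f=lambda q:np.hypot(P[:,0]-q[0],P[:,1]-q[1])-q[2]
    s=least_squares(f,[*P.mean(0),25],loss="soft_l1",f_scale=.4);return np.round(s.x,2),np.round(np.std(f(s.x)),2)
S=2.307;cr=lambda x,y:(180+x/S,160+y/S)
x51=o["tool_pos"][2]-.051
for th in(160,200,225):
    pts=[]
    for a in np.arange(-185,8,5):
        for rr in np.arange(45,15,-.25):
            c0=cr(321,165);u=c0[0]+rr*np.cos(np.deg2rad(a));v=c0[1]+rr*np.sin(np.deg2rad(a))
            if cv2.getRectSubPix(g,(1,1),(float(u),float(v)))[0,0]<th: pts.append(tp(u,v,x51)[1:]);break
    print("collar",th,fit(pts))
x,y=324.5,428
for q in[(153,428),(496,428),(324.5,577),(324.5,275),(325,300)]:print("top",q,np.round(tp(*cr(*q),-.0311),1))
for xx in(.015,.017,.019):print("rim arc",np.round(tp(*cr(325,195),xx),1))
for q in[(205,250),(448,250)]:print("rim side",np.round(tp(*cr(*q),.017),1))
# cap arc of vial, top at .0815
print("cap top arc",np.round(tp(*cr(325,150),o["tool_pos"][2]-.0805),1),np.round(tp(*cr(288,185),o["tool_pos"][2]-.0805),1),np.round(tp(*cr(362,185),o["tool_pos"][2]-.0805),1))
W2=W;print("well .5986,.0445 @.051 in tool:",np.round(W.T@(np.array([.5986,.0445,.051])-o["tool_pos"])*1000,1))
E
python3 m9.py
```

```text
collar 160 (array([-1.95, -0.72, 23.02]), np.float64(0.56))
collar 200 (array([-2.04, -1.27, 23.89]), np.float64(0.36))
collar 225 (array([-1.97, -1.43, 24.26]), np.float64(0.38))
top (153, 428) [-31.1 -27.5  -1.6]
top (496, 428) [-31.1  25.8  -1.5]
top (324.5, 577) [-31.1  -0.9  29. ]
top (324.5, 275) [-31.1  -0.8 -27.6]
top (325, 300) [-31.1  -0.7 -23.8]
rim arc [ 15.   -0.7 -25.4]
rim arc [ 17.   -0.7 -24.7]
rim arc [ 19.   -0.7 -24.1]
rim side [ 17.  -24.8 -13.2]
rim side [ 17.   24.  -13.2]
cap top arc [100.3  -0.7 -13.1] [100.3 -11.7  -2.4] [100.3  10.2  -2.4]
well .5986,.0445 @.051 in tool: [129.8  -2.   -1. ]
```

```bash
cat > pl.py <<'E'
from h import *
import sys
z=np.load(sys.argv[1]);p=z["p"];d=z["d"];o=dict(tool_pos=z["pos"],eef_rot=z["rot"]);W=R.from_rotvec(o["eef_rot"]).as_matrix();I=ci("wrist");T=np.array(I["tool_from_camera"])
v,u=np.mgrid[:480,:640];a=np.stack([(u-I["cx"])/I["fx"],(v-I["cy"])/I["fy"]],-1);t=np.linalg.norm(a,axis=-1);k=np.tan(t)/np.maximum(t,1e-9)
Pw=((np.dstack([k*a[...,0],k*a[...,1],np.ones_like(t)])*d[...,None])@T[:3,:3].T+T[:3,3])@W.T+o["tool_pos"]
def plane_fit(u0,u1,v0,v1):
    Q=Pw[v0:v1,u0:u1].reshape(-1,3);A=np.c_[Q[:,:2]-Q[:,:2].mean(0),np.ones(len(Q))];s=np.linalg.lstsq(A,Q[:,2],rcond=None)[0];print("slope x,y",np.round(s,4),"resid",np.std(Q[:,2]-A@s).round(4))
S=2.307
plane_fit(int(180+220/S),int(180+430/S),int(160+330/S),int(160+520/S))
plane_fit(int(180+200/S),int(180+260/S),int(160+10/S),int(160+80/S))
x,y=int(180+325/S),160
print([(int(yy),np.round(Pw[int(160+yy/S),x],4).tolist()) for yy in (198,205,215,230,250,265,285)])
E
python3 pl.py pics/w9.npz
```

```text
slope x,y [0.2433 0.1067 0.2126] resid 0.0065
slope x,y [ 0.8125 -2.5914  0.0294] resid 0.0151
[(198, [0.621, 0.0538, 0.1683]), (205, [0.6209, 0.0537, 0.1726]), (215, [0.6206, 0.0536, 0.1784]), (230, [0.6209, 0.0537, 0.1871]), (250, [0.6211, 0.0538, 0.1979]), (265, [0.6207, 0.0536, 0.2026]), (285, [0.62, 0.0533, 0.2091])]
```

```bash
cat >> pl.py <<'E'
print("----")
ok=(d>0)&(t<1.2)&(Pw[...,2]>.2095)&(Pw[...,2]<.2155)&(u>235)&(u<405)&(v>270)&(v<420)
Q=Pw[ok];A=np.c_[Q[:,:2]-Q[:,:2].mean(0),np.ones(len(Q))];s=np.linalg.lstsq(A,Q[:,2],rcond=None)[0];print(len(Q),s,np.std(Q[:,2]-A@s))
Qt=(Q-o["tool_pos"])@W*1000;print("circle",cv2.minEnclosingCircle(Qt[:,1:].astype(np.float32)),np.percentile(Qt,[.5,99.5],axis=0))
wall=(d>0)&(u>255)&(u<385)&(v>240)&(v<285)&(Pw[...,2]>.168)&(Pw[...,2]<.203)
from scipy.optimize import least_squares
Q=((Pw[wall]-o["tool_pos"])@W)*1000
for lo,hi in((-25,-5),(-5,12)):
    q=Q[(Q[:,0]>lo)&(Q[:,0]<hi)];f=lambda c:np.hypot(q[:,1]-c[0],q[:,2]-c[1])-28.4
    s=least_squares(f,[0,0],loss="soft_l1",f_scale=.5);print("wall",lo,hi,len(q),np.round(s.x,2),np.std(f(s.x)).round(2))
E
python3 pl.py pics/w9.npz | sed -n '/----/,$p'
```

```text
----
15311 [-0.00871953 -0.0038549   0.21209495] 0.0007148915956243605
circle ((-1.044219970703125, -1.9395064115524292), 31.276445388793945) [[-33.52947426 -29.11365455 -24.67839968]
 [-28.73703223  27.30810657  26.96558917]]
wall -25 -5 1474 [-0.94  2.63] 0.25
wall -5 12 1250 [-0.98  2.75] 0.24
```

```bash
python3 -m handwheel '[[[4,-1,-2],0],[[16,-1.1,-3.2],0],[[36,-1.1,-3.2],0],[[56,-1.1,-3.2],0],[[70,-1.1,-3.2],0],[[78,-1.1,-3.2],0],[[80,-1.1,-3.2],0],[[80,-1.1,-3.2],0],[[80,-1.1,-3.2],0]]'
python3 - <<'E'
from h import *
o=r.get_obs();p,d=r.read_camera("wrist");np.savez("pics/w10.npz",p=p,d=d,pos=o["tool_pos"],rot=o["eef_rot"]);cv2.imwrite("pics/w10.png",cv2.resize(p[160:420,180:470,::-1],(669,600),interpolation=cv2.INTER_CUBIC))
rel([.5986,.0445,.1],o)
p,d=r.read_camera("side");cv2.imwrite("pics/s10.png",cv2.resize(p[200:300,270:400,::-1],(780,600),interpolation=cv2.INTER_CUBIC))
E
```

```text
time_s: 18.08
tool_pos: [0.6011, 0.0444, 0.1014]
eef_rot: [2.0, 0.417, -1.986]
contact_force: [0.5, -0.2, -0.6]
opening: 0.0562
tool [0.6011 0.0444 0.1014] axes x [ 0.007  0.    -1.   ] y [ 0.402 -0.916  0.003] z [-0.916 -0.402 -0.007] F [ 0.5 -0.2 -0.6] op 0.0562 t 18.0833
shift mm [ 1.4 -1.1  2.2]
```

View pics/w10.png

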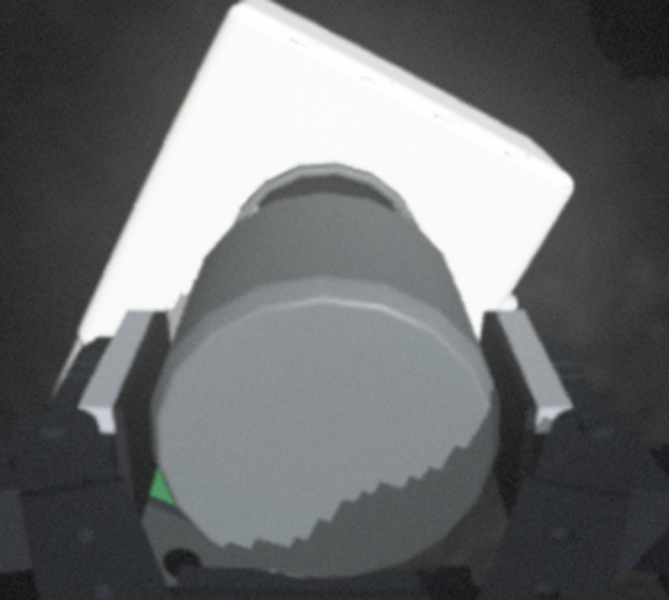

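View pics/s10.png

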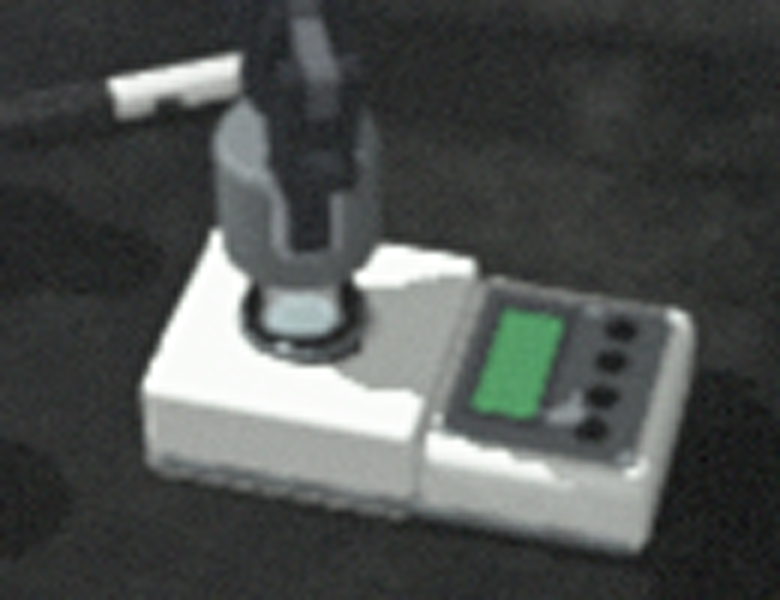

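```bash
python3 - <<'E'
from h import *
from scipy.optimize import least_squares
z=np.load("pics/w10.npz");p=z["p"];o=dict(tool_pos=z["pos"],eef_rot=z["rot"]);W=R.from_rotvec(o["eef_rot"]).as_matrix();g=p.max(2)
def tp(u,v,x):
    c,d=wray(u,v,o);c=W.T@(c-o["tool_pos"]);d=W.T@d;return (c+d*(x-c[0])/d[0])*1000
def fit(P,rad):
    f=lambda q:np.hypot(P[:,0]-q[0],P[:,1]-q[1])-rad
    s=least_squares(f,[0,0],loss="soft_l1",f_scale=.4);return np.round(s.x,2),np.round(f(s.x),1)
def edge(cols,r0,th,lo=True):
    out=[]
    for c in cols:
        for v in np.arange(r0,300,.25):
            if cv2.getRectSubPix(g,(1,1),(float(c),float(v)))[0,0]<th: out.append((c,v));break
    return out
x51=o["tool_pos"][2]-.051
for th in(160,200,225):
    e=edge(range(288,357,3),222,th);print("collar",th,fit(np.array([tp(*q,x51)[1:] for q in e]),24.5))
# rim: sides (white->grey) cols beyond the collar, and inner arc (dark->grey) near centre
e=edge(list(range(262,284,2))+list(range(361,377,2)),222,170);print(e[::4])
for x in(.016,.018):print("rim",fit(np.array([tp(*q,x)[1:] for q in e]),28.5))
print(g[225:255,322],g[225:255,300])
S=2.307
for x in(.016,.018):print("rim apex 28.5 from row192",np.round(tp(180+325/S,160+192/S,x),1))
E
sed -i 's/.2095/.1300/; s/.2155/.1360/; s/>.168)/>.088)/; s/<.203)/<.123)/' pl.py; python3 pl.py pics/w10.npz | sed -n '/----/,$p'
```

```text
collar 160 (array([-1.48,  2.7 ]), array([-0.4, -0.5, -0.3, -0.1, -0. , -0. ,  0.2,  0.5,  0.1,  0.1,  0.1,
        0.4,  0.5,  0.1, -0.1, -0.2,  0.3,  0.5, -0.8, -0.9, -0.8,  0.1,
       -0.2]))
collar 200 (array([-1.07,  2.06]), array([-0.3, -0.2,  0.1, -0.1, -0.2, -0.1,  0.1,  0.3,  0.1,  0. ,  0. ,
        0. ,  0.2,  0.3,  0. , -0.1, -0. ,  0.2,  0.1, -0.2, -0.2, -0.1,
       -0.2]))
collar 225 (array([-1.  ,  1.75]), array([-0.3, -0.2,  0.1, -0.1, -0.2, -0.1,  0.1,  0.5,  0.1,  0. , -0.1,
        0.1,  0.3,  0.2, -0. , -0.2,  0.1,  0.2, -0. , -0.1, -0.2, -0.1,
       -0.2]))
[(262, np.float64(285.75)), (270, np.float64(269.25)), (278, np.float64(260.25)), (363, np.float64(261.0)), (371, np.float64(269.75))]
rim (array([-1.11,  3.52]), array([ 0. , -0.2, -0.3,  0.1, -0. , -0.2, -0.1, -0. , -0. ,  0.2,  0.8,
        0.2, -0. , -0. , -0.1, -0. ,  0.1, -0.2, -0.2]))
rim (array([-1.14,  3.92]), array([ 0.2, -0.1, -0.2,  0.1, -0. , -0.2, -0.1, -0.1, -0.1,  0.1,  0.7,
        0.2, -0.1, -0. , -0.1,  0. ,  0.2, -0.1, -0.1]))
[250 250 250 249 242 212 157 157 167 157 131  98  84  85  89  86  85  87
 100 117 123 124 126 126 127 125 125 128 123 123] [250 250 250 250 251 250 251 250 250 246 220 159 149 154 154 139 111  87
  83  83  85  98 112 115 117 116 116 116 114 117]
rim apex 28.5 from row192 [ 16.   -0.7 -25.7]
rim apex 28.5 from row192 [ 18.   -0.7 -25.1]
----
15380 [-0.0079289  -0.00398266  0.13269122] 0.0007326482211489731
circle ((-1.2096234560012817, -1.3474574089050293), 31.451194763183594) [[-33.49258738 -29.15057508 -24.71653672]
 [-28.63942167  27.32573941  26.9118391 ]]
wall -25 -5 1409 [-0.97  2.63] 0.26
wall -5 12 1256 [-0.99  2.76] 0.24
```

```bash
python3 -m handwheel '[[[2,0,-1],0],[[10,0,-1],0],[[20,0,-1],0],[[27,0,-1],0],[[30,0,-1],0],[[30,0,-1],0],[[30,0,-1],0]]'
python3 -m handwheel '[[[1,0,0],0],[[2,0,0],0],[[3,0,0],0],[[3,0,0],0]]'
```

```text
time_s: 18.77
tool_pos: [0.6022, 0.045, 0.0715]
eef_rot: [2.0, 0.417, -1.986]
contact_force: [-0.3, 0.1, -0.0]
opening: 0.0566
time_s: 19.1
tool_pos: [0.6022, 0.0448, 0.0684]
eef_rot: [2.0, 0.417, -1.986]
contact_force: [-0.7, -0.8, -0.3]
opening: 0.0561
```

```bash
python3 -m handwheel '[[[1,0,0],0],[[2,0,0],0],[[2,0,0],0]]'
```

```text
time_s: 19.35
tool_pos: [0.6021, 0.0448, 0.0662]
eef_rot: [2.0, 0.417, -1.986]
contact_force: [0.2, 0.4, -1.2]
opening: 0.0558
```

```bash
python3 -m handwheel '[[[1,0,0],0],[[2,0,0],0],[[2,0,0],0]]'
```

```text
time_s: 19.6
tool_pos: [0.6021, 0.0448, 0.064]
eef_rot: [2.0, 0.417, -1.986]
contact_force: [-0.1, -0.5, -0.7]
opening: 0.0564
```

```bash
python3 -m handwheel '[[[1,0,0],0],[[2,0,0],0],[[2,0,0],0]]'
```

```text
time_s: 19.85
tool_pos: [0.6022, 0.0448, 0.063]
eef_rot: [2.0, 0.416, -1.986]
contact_force: [-7.0, -2.3, 18.2]
opening: 0.0562
```

```bash
python3 -m handwheel '[[[0,0,0],0],[[0,0,0],0],[[0,0,0],0],[[0,0,0],0],[[0,0,0],0]]' 80 20
python3 -m handwheel '[[[-5,0,0],0],[[-20,0,0],0],[[-45,0,0],0],[[-75,0,0],0],[[-100,0,0],0],[[-115,0,0],0],[[-120,0,0],0],[[-120,0,0],0],[[-120,0,0],0]]'
python3 - <<'E'
from h import *
o=r.get_obs();p,d=r.read_camera("wrist");np.savez("pics/w11.npz",p=p,d=d,pos=o["tool_pos"],rot=o["eef_rot"]);cv2.imwrite("pics/w11.png",cv2.resize(p[130:330,200:450,::-1],(750,600),interpolation=cv2.INTER_CUBIC))
rel([.5986,.0445,.1],o)
p,d=r.read_camera("side");cv2.imwrite("pics/s11.png",cv2.resize(p[200:300,270:400,::-1],(780,600),interpolation=cv2.INTER_CUBIC));cv2.imwrite("pics/s11f.png",p[:,:,::-1])
E
```

```text
time_s: 20.27
tool_pos: [0.6022, 0.0448, 0.0628]
eef_rot: [2.0, 0.416, -1.986]
contact_force: [0.6, 0.2, 0.5]
opening: 0.0801
time_s: 21.02
tool_pos: [0.601, 0.0447, 0.1822]
eef_rot: [1.999, 0.416, -1.987]
contact_force: [0.0, -0.1, 0.2]
opening: 0.0799
tool [0.601  0.0447 0.1822] axes x [ 0.006 -0.001 -1.   ] y [ 0.402 -0.916  0.003] z [-0.916 -0.402 -0.006] F [ 0.  -0.1  0.2] op 0.0799 t 21.0167
shift mm [82.2 -1.1  2.8]
```

View pics/w11.png

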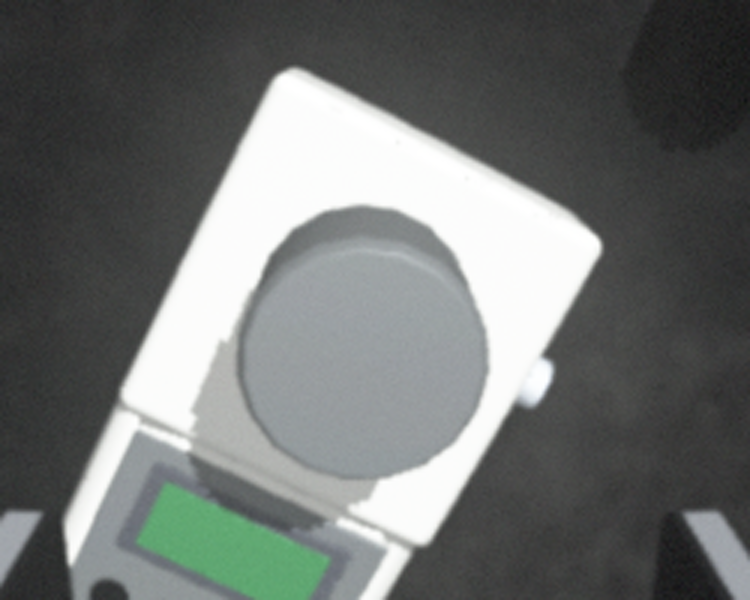

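View pics/s11.png

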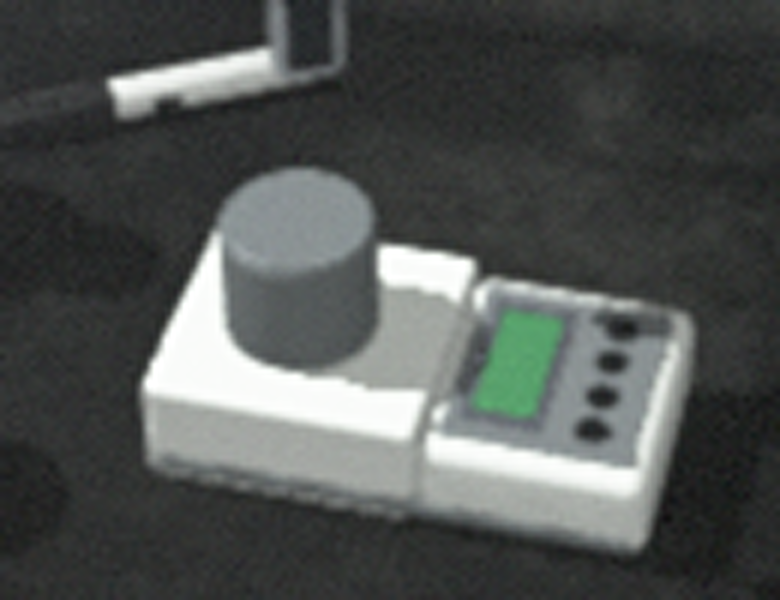

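Shield sits flush on the deck (side crop, rim continuous at row ~350). I check its top plane for height and tilt.

```bash
python3 - <<'E'
from h import *
z=np.load("pics/w11.npz");d=z["d"];o=dict(tool_pos=z["pos"],eef_rot=z["rot"]);W=R.from_rotvec(o["eef_rot"]).as_matrix();I=ci("wrist");T=np.array(I["tool_from_camera"])
v,u=np.mgrid[:480,:640];a=np.stack([(u-I["cx"])/I["fx"],(v-I["cy"])/I["fy"]],-1);t=np.linalg.norm(a,axis=-1);k=np.tan(t)/np.maximum(t,1e-9)
P=((np.dstack([k*a[...,0],k*a[...,1],np.ones_like(t)])*d[...,None])@T[:3,:3].T+T[:3,3])@W.T+o["tool_pos"]
def f(n,u0,u1,v0,v1):
    Q=P[v0:v1,u0:u1].reshape(-1,3);Q=Q[abs(Q[:,2]-np.median(Q[:,2]))<.004];A=np.c_[Q[:,:2]-Q[:,:2].mean(0),np.ones(len(Q))];print(n,len(Q),np.round(np.linalg.lstsq(A,Q[:,2],rcond=None)[0],4))
f("top",295,350,220,280);f("deck",290,340,165,190)
E
```

```text
top 3284 [-0.0021  0.0016  0.0945]
deck 1099 [-0.0284  0.0038  0.0464]
```

View pics/s11f.png

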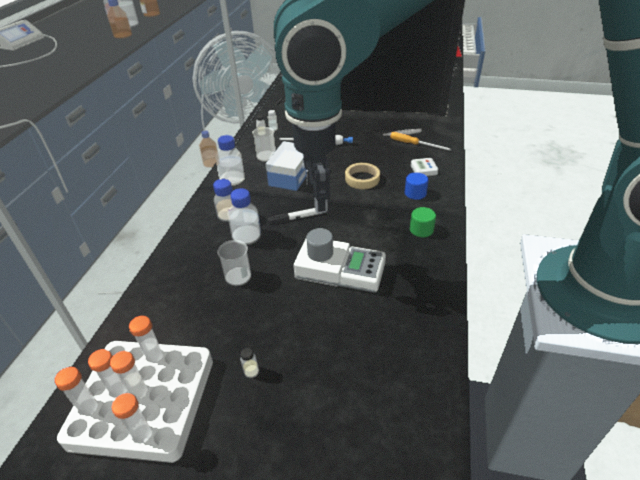

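Shield top is level at z = 0.0945, against 0.094 expected. Bystanders are in place: spare vial at (250,363), beaker at (235,262), bottles at (243,215). The arm is clear.

```bash
python3 -c "
from workcell import r
print(r.finish_job())"
```

```text
the job is handed in; nothing more can be done
None
```

I loaded the collared vial (white cap) into the well, set the grey light shield over it, and handed the job in at about 21 s of the 56 s allowed.

- **Vial:** The vial slid in freely and met the ball about where expected. Passing the ball took about 2–4 N in the force readings. Near the end the force turned downward, as the ball sprang over the shoulder. The vial then came hard onto the floor, about 30 mm below the rim, and the highest reading on the way was 14 N. Afterwards the wrist picture showed it upright, with the ball out above the collar. I had no ball reading, so the click rests on the forces and that picture.
- **Shield:** The rim passed the instrument's collar without touching and met the deck at the expected height, with an 18 N reading at contact. After release its top is level to about 0.1–0.2° and stands at 94.5 mm, against 94 mm expected. The side view shows the rim flat on the deck.
- **Bystanders:** The plain vial, beaker, bottles and the blue and green look-alikes stand where they were. The arm was about 12 cm above the deck when I handed in.
- **Disagreements:**
  - The scene and side cameras put things about 3 mm nearer the robot than the wrist camera did. I used the wrist camera, and the grasps agreed with it.
  - The shield's position in the gripper differed by up to 1.5 mm between methods. I settled this with a closer look before lowering it.
  - A last depth fit on a small patch of deck showed a 1.6° slope. I took that for noise, since its height read 46.4 mm against 46 mm expected.

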